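# Set up the range-sensor rig and hold the target plate at the index

## Robot

A 6-joint arm with a two-finger parallel gripper is mounted at the origin on the work surface. World frame = base frame: x ahead of the robot, y to its left, z up, the work surface at z = 0. Lengths are in m, angles in rad, forces in N, time in s.
With the tool pointing down it reaches from about 0.3 to 0.875 m from the base axis. Payload 6.4 kg.
Tool frame: the origin (TCP) lies at the very end of the fingers, on their centre line; the grasp point (between the pads) lies 19 mm behind it; z points along the fingers, x is the direction in which the jaws open and shut, and the axes are right-handed (so a half turn about z gives the same grasp; the last joint's range is limited). The gripper opens to 88 mm and grips with 3 to 60 N. Pads are 18 mm wide; open, the fingers measure 123 mm over their backs; the gripper's body (75 mm by 187 mm) begins 45 mm behind the grasp point.
Start: joints at [1.142, 0.181, 1.607, -0, 1.354, -0.206], TCP at [0.127, 0.561, 0.199] pointing down, gripper open.
Joint ranges: [-2.99, 2.99], [-0.89, 2.07], [0.3, 2.58], [-1.14, 4.28], [0, 2.63], [-3.12, 3.12]. Speed limits (rad/s): [2.57, 2.57, 3.01, 3.14, 3.14, 3.14].

## Interface

Orientations are given as a rotation vector (axis times angle).
In Python, from workcell import * gives the robot as it stands. The module is installed in compiled form; this text tells all that it offers.
- The arm moves only by the tool drive_tool, never from a script. Its argument "series" is a list of rows, each an object with "jaw": the finger opening in m, from 0 to 0.0881; "offset": the shift along the world's x, y, z in m, a list of three; "spin": the turn about the world's z in degrees. A call has exactly 5 rows; each row is the pose to reach, as a shift and turn from the pose measured when the call began; what a row does not reach only later rows make up. A row lasts 1/12 s, in which the tool goes at most 41.7 mm and 7.16 degrees, less where a joint would pass 70% of its speed; a pose out of reach is approached as far as the arm can. A call with a gripper value outside its range is refused whole. The fingers move at their own pace and stop on an object; "squeeze" is the grip in N (left out, the last holds). Time passes only in rows, so rows that repeat a pose let the fingers close, or fill a call up. It gives the time, the measured TCP pose, the force and the opening at its end, in the units of the state.
- read_state(): the state, without advancing time (a new reading comes with each control period).
- get_image(name): name is "scene" or "top"; returns a dict with "pixels" (420x560x3 uint8, red, green, blue), "fovy" (degrees; the focal length in pixels is half the picture's height over the tangent of half this angle, whatever the lens; pixels are square), "cx", "cy" (the principal point, pixels), "cam_to_world" (4x4, takes a point from camera to world coordinates). Camera axes: x right, y up, looking along -z (the intrinsics and any distortion apply to the point x, -y, -z); pixel columns grow to the right and rows downward; lengths in m; the calibration is good to about 2 mm. A picture is of the moment at which its call begins. There is no depth.
- sign_off(): hands the job in, once; it reports no verdict.
The state is a dict: "t": time; "joint_pos": joint angles; "dq": joint speeds; "effort": joint torques, N m; "ee_pos": TCP position; "ee_rot": TCP orientation; "force": force on the tool from outside, world axes, zero at the start; "torque": the same for the moment, N m; "finger_gap": finger opening in m.
Only numpy, scipy, OpenCV 4.12 (cv2) and the standard library are available. Lean on these libraries where they do the work, as an engineer would, in place of code of your own. Each camera call takes 0.05 s, during which the arm holds its last target.

## Task

Set up the range-sensor rig for its next reading: slide the sensor carriage along its rail until it is fully up against the end stop nearest the hinged target plate, then take the plate by the grip of its handle and raise it gently until its pointer lines up with the index clip on the quadrant. The plate has no catch and must not be dropped, so finish while still holding it steady there by the grip, with the carriage still at its stop. Leave the index clip where it is set and do not disturb the other things on the bench.

Things in the scene. Friction and masses are not known exactly. Their poses are not given: they have to be found in the camera images.
- rig: Sensor test rig: a wood-coloured board 270 x 660 x 18 mm fixed to the bench. Origin: bench top under the rail's centre line; y runs along the rail towards the hinged plate, x across to the quadrant's side, z up. Board x -125 to 145, y -325 to 335 mm. Aluminium rail 40 wide, top 38 above the bench, y -315 to -15, a dark stop block (50 wide, 18 long, top at 56) near each end.
- carriage (a joint): Position of the sensor carriage along the rail, m: 0 at the stop far from the plate, 0.170 fully home against the stop nearest the plate. It slides with about 2 N of friction and stays where it is left.
- knob (a point): Centre of the carriage's black upright knob, 26 mm in diameter, 26 tall. The carriage's flat top (56 across the rail, 90 along it) is 24 mm below; the knob stands 23 mm behind its middle (rig -y). An upright sensor bracket 64 wide, 4 thick stands 53 mm from the knob's axis towards the plate, its top 42 mm above this point, with two round sensor eyes facing the plate. Moves along rig y.
- plate (a joint): Angle of the hinged target plate, rad: 0 lying flat on its rubber rests, growing as the free edge is raised; it reaches a limit at 1.45. It swings nearly freely and falls back flat if let go.
- hinge (a point): Middle of the plate's hinge axis, 60 mm above the bench (fixed on the rig, axes as the rig's). The hinge axis runs along rig x. With the plate at angle a the middle of the handle grip lies 195*cos(a) mm along rig y and 195*sin(a) mm above this point.
- handle: The grip of the plate's U-shaped steel handle, which lies in the plane of the plate beyond its free edge: a round black sleeve 15 mm in diameter, 90 long, parallel to the hinge axis, turning freely on its bar between two 9 mm arms 108 apart. Origin: its middle, 195 mm from the hinge axis, 60 above the bench when flat; x along the hinge axis. Gap to the plate edge 47. Lifting here takes 1.5 to 3 N.
- plate_edge (a point): Middle of the free edge of the plain aluminium target plate (160 mm along the hinge, 128 mm deep, 5 mm thick), 140 mm from the hinge axis; y points away from the hinge in the plane of the plate.
- index (a joint): Angle at which the index clip is set on the quadrant, rad, measured like the plate's angle: the plate's pointer lines up with it when joint plate equals joint index. Stiff; it is not to be moved.
- index_mark (a point): The index clip: a dark steel block 16 x 22 x 12 mm with a thumbscrew, on the rim of the quadrant, 134 mm from the hinge axis; its y points away from that axis. The quadrant is an upright aluminium quarter ring with ticks every 5 degrees, 118 mm from the middle of the plate on the rig's +x side; a dark pointer turning with the plate runs over its outer face.
- screwdriver: Not to be disturbed: a screwdriver, 150 mm, lying on the rig's board beside the rail. Origin: under its middle.
- battery_box: Not to be disturbed: a black battery holder 34 x 66 x 21 mm on the bench. Origin: under its middle.
- air_cylinder: Not to be disturbed: a pneumatic cylinder, about 210 mm long with 30 mm square ends, lying on the bench. Origin: under its middle.
- valve: Not to be disturbed: a small solenoid valve on a 60 x 100 mm plate, 50 mm tall, on the bench. Origin: under its middle.
- breadboard: Not to be disturbed: a white breadboard 55 x 165 x 13 mm, on the rig's board beside the rail. Origin: under its middle.
- relay_board: Not to be disturbed: a relay board 56 x 138 x 20 mm, on the bench near the plate's end of the rig. Origin: under its middle.
- multimeter: Not to be disturbed: a grey multimeter 80 x 160 x 42 mm, on the bench beside the rig. Origin: under its middle.

How it is judged:
On the way, in this order (a step that is already met when the one before it is completed fails the run):
1. the carriage is fully home against the stop nearest the plate, the plate still down (value of joint carriage above 0.166 m and value of joint plate below 0.15 rad), for 0.2 s.
2. the plate is held by its handle grip at the index (value of joint carriage above 0.166 m and angle between the y axis of plate_edge and the y axis of index_mark, either way round below 0.06 rad and contact force between the fingers and handle above 0.7 N), for 0.3 s.
At the end, for the whole second after the job is handed in: The carriage is within 4 mm of its stop, the plate stands within 0.06 rad (3.4 degrees) of the index clip's angle and still (under 0.06 rad/s), and the fingers hold its handle grip (contact over 0.7 N) (all of step 2 and velocity of joint plate between -0.06 and 0.06 rad/s); the arm keeps its last pose, push and grip.
It fails at once if the plate is dropped or flung (faster than 3 rad/s) (velocity of joint plate above 3 rad/s or velocity of joint plate below -3 rad/s).
It fails at once if the index clip is shifted (by more than 4 mm) (distance of index_mark from where it was at the start of the episode above 0.004 m).
It fails at once if another thing on the bench is disturbed (moved more than 20 mm) (distance of any of screwdriver, battery_box, air_cylinder, valve, breadboard, relay_board, multimeter from where it was at the start of the episode above 0.02 m).
It also fails if it takes over 48 s, if anything falls off the work surface, if the arm or the gripper's body presses on something with over 40 N, if the wrist force passes 120 N, or if a joint passes its speed limit or range.

## Working session

There is one attempt and no reset: what is moved stays moved. The work goes in short steps, Python scripts to look and compute and a tool call to move; the robot and the scene stay as the last step left them, time stands still between calls to the robot, and variables do not carry over. Pictures are saved under pics/ and viewed, and the job is handed in when it is done.

Besides the shell and the picture viewer there is one more tool, called after "Request:" by a JSON object that holds its "api" and its "payload". drive_tool: Moves the arm, as the interface text tells. Its arguments: {"type":"object","properties":{"series":{"type":"array"},"squeeze":{"type":"number"}},"required":["series"]}

```bash
mkdir -p pics
cat > h.py <<'E'
from workcell import *
import numpy as np, cv2
def snap(name,fn):
    im=get_image(name); cv2.imwrite('pics/'+fn+'.png',cv2.cvtColor(im['pixels'],cv2.COLOR_RGB2BGR))
    np.save('pics/'+fn+'.npy',im,allow_pickle=True); return im
def load(fn): return np.load('pics/'+fn+'.npy',allow_pickle=True).item()
def f(im): return im['pixels'].shape[0]/2/np.tan(np.radians(im['fovy'])/2)
def ray(im,u,v):
    M=np.array(im['cam_to_world']); d=np.array([(u-im['cx'])/f(im),-(v-im['cy'])/f(im),-1.])
    return M[:3,3],M[:3,:3]@d
def onz(im,u,v,z):
    o,d=ray(im,u,v); return o+d*(z-o[2])/d[2]
def proj(im,p):
    M=np.array(im['cam_to_world']); c=M[:3,:3].T@(np.array(p)-M[:3,3])
    return im['cx']+f(im)*c[0]/-c[2], im['cy']-f(im)*c[1]/-c[2]
E
python3 - <<'E'
from h import *
for n in('scene','top'):
    im=snap(n,n+'0'); print(n,{k:v for k,v in im.items() if k!='pixels'})
print(read_state())
E
```

```text
scene {'fovy': 56.77821241636732, 'cx': 278.51676362149675, 'cy': 209.4813099711486, 'cam_to_world': array([[ 0.09843211, -0.84756625,  0.52148113,  1.09973872],
       [ 0.99502935,  0.07587892, -0.06449021, -0.05864086],
       [ 0.0150903 ,  0.52523694,  0.85082221,  0.90370941],
       [ 0.        ,  0.        ,  0.        ,  1.        ]])}
top {'fovy': 48.199283841026975, 'cx': 273.5991493167406, 'cy': 204.34723735301807, 'cam_to_world': array([[ 0.00725611,  0.99492887, -0.10031896,  0.45581512],
       [-0.99975053,  0.00933713,  0.02029013,  0.02208778],
       [ 0.02112393,  0.10014671,  0.99474842,  1.39450193],
       [ 0.        ,  0.        ,  0.        ,  1.        ]])}
{'t': 0.1, 'joint_pos': array([ 1.14171796e+00,  1.81456916e-01,  1.60788989e+00,  2.31776993e-06,
        1.35381226e+00, -2.06317366e-01]), 'dq': array([-9.56207811e-04, -3.11446915e-03, -6.12093744e-04, -5.49061122e-05,
       -3.86213847e-04, -1.17319418e-03]), 'effort': array([ 1.53232390e-04, -4.34820843e+01, -3.42693222e+01,  7.02396920e-02,
        3.40542232e-02, -2.56032320e-05]), 'ee_pos': array([0.1267935 , 0.56029321, 0.19831457]), 'ee_rot': array([ 2.45404024e+00,  1.96032194e+00, -2.19738474e-03]), 'force': array([ 0.5383119 ,  0.46147041, -0.18222988]), 'torque': array([ 0.00921121,  0.01662318, -0.0314971 ]), 'finger_gap': 0.08832875591491847}
```

View pics/scene0.png

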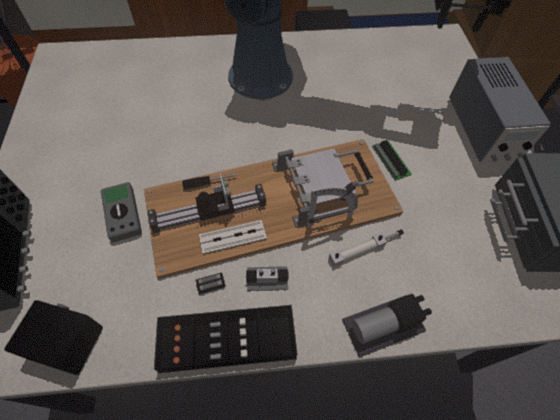

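View pics/top0.png

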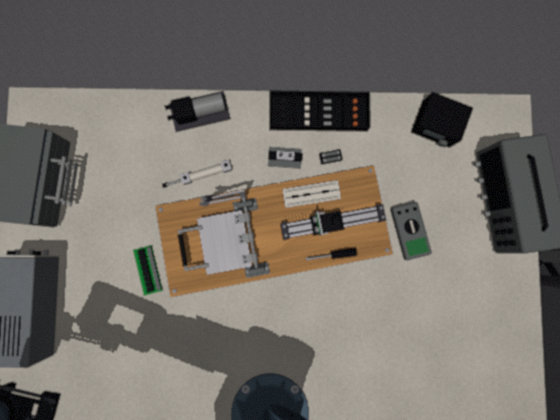

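The scene view shows the rig with the plate at the right, handle at about (363,167), and the carriage near (213,203). In the top view the handle is at about (183,248), the carriage at (331,222), and the quadrant at (225,195). I'll enlarge both.

Run:
```python
from h import *
t=cv2.imread('pics/top0.png')[155:305,145:405]; cv2.imwrite('pics/topc.png',cv2.resize(t,None,fx=3,fy=3,interpolation=cv2.INTER_CUBIC))
t=cv2.imread('pics/scene0.png')[135:275,140:410]; t=cv2.convertScaleAbs(t,alpha=1.4,beta=10); cv2.imwrite('pics/scenec.png',cv2.resize(t,None,fx=2.9,fy=2.9,interpolation=cv2.INTER_CUBIC))
for n in('top0','scene0'):
    im=load(n); hsv=cv2.cvtColor(im['pixels'],cv2.COLOR_RGB2HSV)
    m=cv2.inRange(hsv,(5,70,60),(22,255,255)); 
    m[:130 if n=='scene0' else 0]=0
    m=cv2.morphologyEx(m,cv2.MORPH_CLOSE,np.ones((25,25)));m=cv2.morphologyEx(m,cv2.MORPH_OPEN,np.ones((7,7)))
    c=max(cv2.findContours(m,0,2)[0],key=cv2.contourArea)
    a=cv2.approxPolyDP(cv2.convexHull(c),6,True)[:,0]
    P=np.array([onz(im,u,v,.018) for u,v in a]); print(n,a.tolist(),P.round(3).tolist())
    print(np.linalg.norm(np.diff(np.vstack([P,P[:1]]),axis=0),axis=1).round(3))
```

```text
top0 [[373, 166], [391, 254], [170, 295], [157, 205]] [[0.712, -0.302, 0.018], [0.452, -0.351, 0.018], [0.33, 0.29, 0.018], [0.59, 0.336, 0.018]]
[0.266 0.653 0.264 0.65 ]
scene0 [[400, 206], [393, 216], [157, 276], [145, 189], [363, 140]] [[0.575, 0.337, 0.018], [0.604, 0.31, 0.018], [0.718, -0.302, 0.018], [0.458, -0.351, 0.018], [0.334, 0.287, 0.018]]
[0.04  0.623 0.265 0.65  0.246]
```

View pics/topc.png

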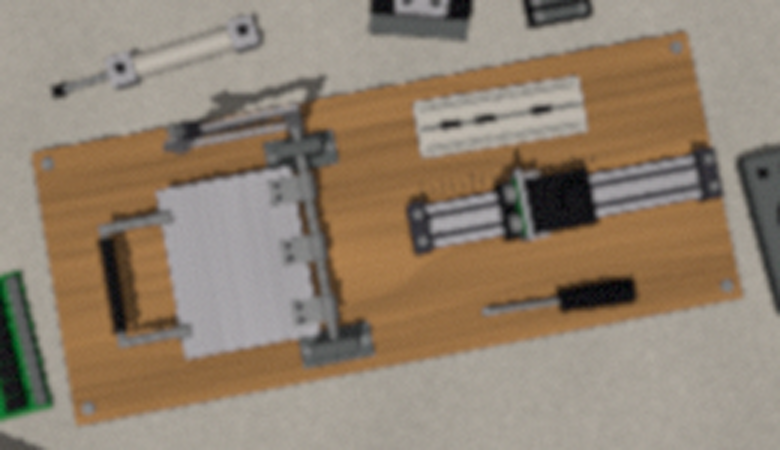

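View pics/scenec.png

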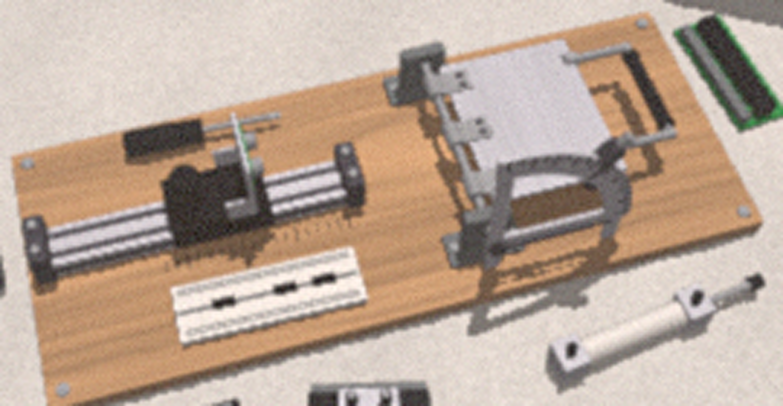

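```bash
cat >> h.py <<'E'
def tri(imA,a,imB,b):
    o1,d1=ray(imA,*a);o2,d2=ray(imB,*b)
    s=np.linalg.lstsq(np.stack([d1,-d2],1),o2-o1,rcond=None)[0]
    p,q=o1+s[0]*d1,o2+s[1]*d2; return (p+q)/2,np.linalg.norm(p-q)
O=np.array([.514,-.0138,0]); Y=np.array([-.1887,.982,0]); Y/=np.linalg.norm(Y); X=np.array([Y[1],-Y[0],0])
def rig(p): d=np.array(p)-O; return np.array([d@X,d@Y,d[2]])
def wor(r): return O+r[0]*X+r[1]*Y+np.array([0,0,r[2]])
E
python3 - <<'E'
from h import *
T=load('top0');S=load('scene0')
tc=lambda u,v:(145+(u+.5)/3-.5,155+(v+.5)/3-.5)
sc=lambda u,v:(140+(u+.5)/2.9-.5,135+(v+.5)/2.9-.5)
for n,a,b in [('handle',tc(113,284),sc(651,89)),('h-end -x',tc(121,333),sc(630,52)),('h-end+x',tc(106,236),sc(670,128)),
  ('clip',tc(180,137),sc(608,155)),('stop',tc(420,224),sc(349,165)),('knob',tc(565,200),sc(185,178)),('farstop',tc(708,172),sc(37,240))]:
    p,e=tri(T,a,S,b); print(n,p.round(4),'rig',rig(p).round(4),'miss',round(e,4))
print('handle z.06',[rig(onz(T,*tc(113,284),.06)).round(4),rig(onz(S,*sc(651,89),.06)).round(4)])
print('knob scene for z', [(z,rig(onz(S,*sc(185,178),z)).round(3)) for z in (.07,.08,.09,.1)])
print('carr far edge/near', rig(onz(T,*tc(595,196),.065)),rig(onz(T,*tc(530,205),.065)))
R=cv2.Rodrigues(read_state()['ee_rot'])[0]; print(R.round(3)); print('jaw angle',np.degrees(np.arctan2(R[1,0],R[0,0])),'rigY',np.degrees(np.arctan2(Y[1],Y[0])))
for n,im,x0,y0 in(('kt',T,295,185),('ks',S,185,150)):
    c=cv2.cvtColor(im['pixels'],cv2.COLOR_RGB2BGR)[y0:y0+70,x0:x0+90]; cv2.imwrite('pics/%s.png'%n,cv2.resize(cv2.convertScaleAbs(c,alpha=2,beta=20),None,fx=8,fy=8,interpolation=cv2.INTER_CUBIC))
E
```

```text
handle [0.461  0.2529 0.0596] rig [-0.0017  0.272   0.0596] miss 0.0033
h-end -x [0.4151 0.2431 0.0602] rig [-0.0487  0.271   0.0602] miss 0.0012
h-end+x [0.5061 0.2613 0.0575] rig [0.0442 0.2717 0.0575] miss 0.0038
clip [0.5901 0.1771 0.1441] rig [0.1107 0.1731 0.1441] miss 0.0077
stop [ 0.5195 -0.0374  0.0545] rig [ 0.001  -0.0242  0.0545] miss 0.0001
knob [ 0.5417 -0.1763  0.0847] rig [-0.0035 -0.1649  0.0847] miss 0.0097
farstop [ 0.572  -0.3146  0.0508] rig [ 2.000e-04 -3.063e-01  5.080e-02] miss 0.0001
handle z.06 [array([-0.0025,  0.2704,  0.06  ]), array([-0.001 ,  0.2734,  0.06  ])]
knob scene for z [(0.07, array([-0.015, -0.17 ,  0.07 ])), (0.08, array([-0.008, -0.17 ,  0.08 ])), (0.09, array([-0.001, -0.169,  0.09 ])), (0.1, array([ 0.006, -0.169,  0.1  ]))]
carr far edge/near [-0.00330956 -0.19194818  0.065     ] [-0.00055331 -0.12950778  0.065     ]
[[ 0.221  0.975 -0.001]
 [ 0.975 -0.221 -0.001]
 [-0.002 -0.    -1.   ]]
jaw angle 77.23672020283834 rigY 100.87730345319117
```

View pics/kt.png

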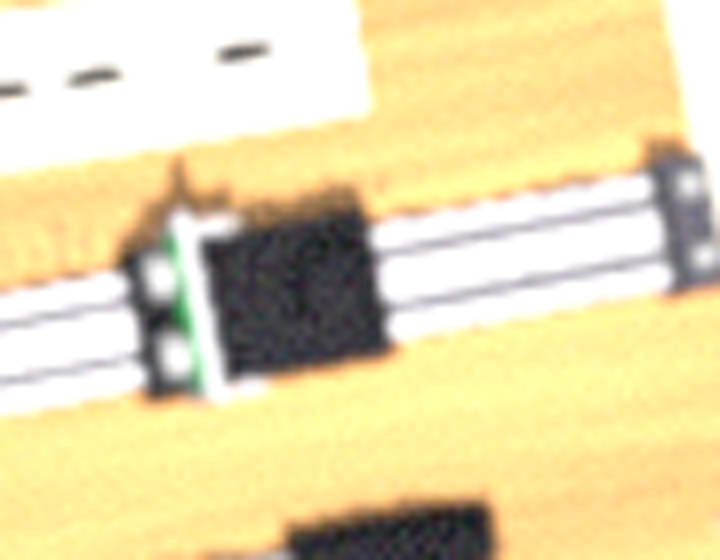

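View pics/ks.png

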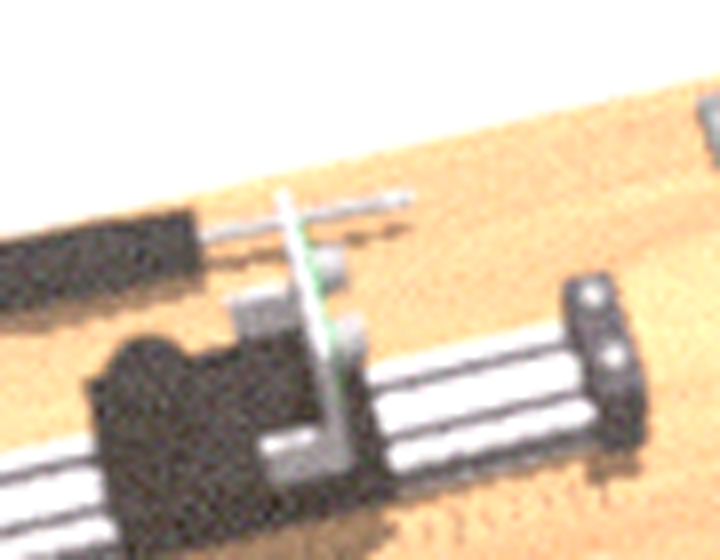

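Handle grip measured at rig (−2, 272, 60) mm (expected z 60, and hinge at y ≈ 77). The near stop's inner face is at y ≈ −33 and the knob at y ≈ −170, leaving about 69 mm to go. I'll push the knob from behind with closed fingers.

Request:
{"api": "drive_tool", "payload": {"series": [{"jaw": 0.0,"offset": [0.02,-0.02,0.03],"spin": 7},{"jaw": 0.0,"offset": [0.03,-0.04,0.065],"spin": 14},{"jaw": 0.0,"offset": [0.05,-0.07,0.09],"spin": 21},{"jaw": 0.0,"offset": [0.07,-0.11,0.1],"spin": 23.6},{"jaw": 0.0,"offset": [0.09,-0.145,0.1],"spin": 23.6}], "squeeze": 15}}

```text
t: 0.52
ee_pos: [0.2154, 0.4192, 0.3009]
ee_rot: [1.996, 2.425, 0.005]
force: [0.9, 0.9, 0.4]
finger_gap: 0.057
```

Remaining to (0.556, −0.232): (0.34, −0.65).

Request:
{"api": "drive_tool", "payload": {"series": [{"jaw": 0.0,"offset": [0.019,-0.036,0],"spin": 0},{"jaw": 0.0,"offset": [0.038,-0.072,0],"spin": 0},{"jaw": 0.0,"offset": [0.057,-0.108,0],"spin": 0},{"jaw": 0.0,"offset": [0.076,-0.144,0],"spin": 0},{"jaw": 0.0,"offset": [0.095,-0.18,0],"spin": 0}]}}

```text
t: 0.93
ee_pos: [0.3105, 0.2374, 0.3008]
ee_rot: [1.995, 2.425, 0.006]
force: [0.7, 0.4, 0.1]
finger_gap: 0.0235
```

Request:
{"api": "drive_tool", "payload": {"series": [{"jaw": 0.0,"offset": [0.019,-0.036,0],"spin": 0},{"jaw": 0.0,"offset": [0.038,-0.072,0],"spin": 0},{"jaw": 0.0,"offset": [0.057,-0.108,0],"spin": 0},{"jaw": 0.0,"offset": [0.076,-0.144,0],"spin": 0},{"jaw": 0.0,"offset": [0.095,-0.18,0],"spin": 0}]}}

```text
t: 1.35
ee_pos: [0.4058, 0.0554, 0.3007]
ee_rot: [1.995, 2.425, 0.006]
force: [1.3, -0.0, 1.2]
finger_gap: 0.0004
```

Request:
{"api": "drive_tool", "payload": {"series": [{"jaw": 0.0,"offset": [0.019,-0.036,0],"spin": 0},{"jaw": 0.0,"offset": [0.038,-0.072,0],"spin": 0},{"jaw": 0.0,"offset": [0.057,-0.108,0],"spin": 0},{"jaw": 0.0,"offset": [0.076,-0.144,0],"spin": 0},{"jaw": 0.0,"offset": [0.095,-0.18,0],"spin": 0}]}}

```text
t: 1.77
ee_pos: [0.5011, -0.1267, 0.3003]
ee_rot: [1.996, 2.425, 0.006]
force: [0.5, 0.7, -0.2]
finger_gap: 0.0002
```

Request:
{"api": "drive_tool", "payload": {"series": [{"jaw": 0.0,"offset": [0.018,-0.035,0],"spin": 0},{"jaw": 0.0,"offset": [0.036,-0.07,0],"spin": 0},{"jaw": 0.0,"offset": [0.055,-0.105,0],"spin": 0},{"jaw": 0.0,"offset": [0.055,-0.105,-0.03],"spin": 0},{"jaw": 0.0,"offset": [0.055,-0.105,-0.07],"spin": 0}]}}

```text
t: 2.18
ee_pos: [0.5586, -0.2355, 0.2323]
ee_rot: [1.995, 2.416, 0.007]
force: [-0.1, 0.2, 0.2]
finger_gap: 0.0004
```

Request:
{"api": "drive_tool", "payload": {"series": [{"jaw": 0.0,"offset": [0,0,-0.035],"spin": 0},{"jaw": 0.0,"offset": [0,0,-0.07],"spin": 0},{"jaw": 0.0,"offset": [0,0,-0.1],"spin": 0},{"jaw": 0.0,"offset": [0,0,-0.1],"spin": 0},{"jaw": 0.0,"offset": [0,0,-0.1],"spin": 0}]}}

```text
t: 2.6
ee_pos: [0.5572, -0.2347, 0.1306]
ee_rot: [1.998, 2.42, 0.006]
force: [0.4, -0.7, 0.8]
finger_gap: 0.0002
```

Run:
```python
from h import *
s=read_state(); print(s['ee_pos'],rig(s['ee_pos']))
S=snap('scene','s1'); c=cv2.imread('pics/s1.png')[100:270,100:330]; cv2.imwrite('pics/s1c.png',cv2.resize(cv2.convertScaleAbs(c,alpha=1.6,beta=20),None,fx=3.4,fy=3.4,interpolation=cv2.INTER_CUBIC))
```

```text
[ 0.55724235 -0.23465262  0.13061931] [ 0.00078913 -0.22504479  0.13061931]
```

View pics/s1c.png

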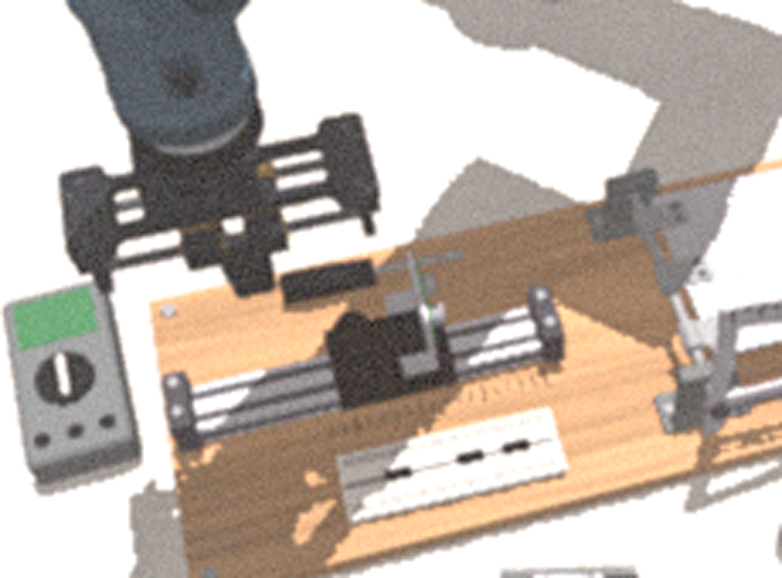

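The crop shows closed fingers at about (250,285), behind the knob at (345,325), with a clear gap between them. I'll descend and push.

Request:
{"api": "drive_tool", "payload": {"series": [{"jaw": 0.0,"offset": [0,0,-0.025],"spin": 0},{"jaw": 0.0,"offset": [0,0,-0.048],"spin": 0},{"jaw": 0.0,"offset": [0,0,-0.048],"spin": 0},{"jaw": 0.0,"offset": [-0.0019,0.0098,-0.048],"spin": 0},{"jaw": 0.0,"offset": [-0.0028,0.0147,-0.048],"spin": 0}]}}

```text
t: 3.07
ee_pos: [0.5573, -0.2209, 0.0878]
ee_rot: [1.993, 2.414, 0.008]
force: [-1.0, 0.4, 0.1]
finger_gap: 0.0004
```

Request:
{"api": "drive_tool", "payload": {"series": [{"jaw": 0.0,"offset": [-0.0015,0.008,0],"spin": 0},{"jaw": 0.0,"offset": [-0.003,0.016,0],"spin": 0},{"jaw": 0.0,"offset": [-0.0046,0.024,0],"spin": 0},{"jaw": 0.0,"offset": [-0.0061,0.032,0],"spin": 0},{"jaw": 0.0,"offset": [-0.0077,0.04,0],"spin": 0}]}}

```text
t: 3.48
ee_pos: [0.5496, -0.1799, 0.0882]
ee_rot: [1.992, 2.414, 0.008]
force: [-0.3, 0.0, -0.6]
finger_gap: 0.0005
```

Run:
```python
from h import *
s=read_state(); print(rig(s['ee_pos']),s['force'])
S=snap('scene','s2'); c=cv2.imread('pics/s2.png')[100:270,100:330]; cv2.imwrite('pics/s2c.png',cv2.resize(cv2.convertScaleAbs(c,alpha=1.6,beta=20),None,fx=3.4,fy=3.4,interpolation=cv2.INTER_CUBIC))
```

```text
[ 0.00357695 -0.16980909  0.08820685] [-0.25791623  0.00263424 -0.59636113]
```

View pics/s2c.png

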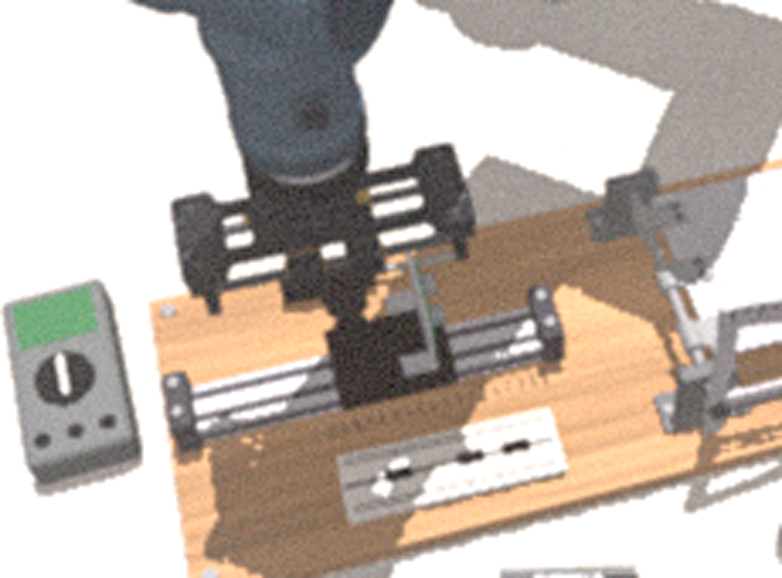

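The carriage has not moved and there is no force: the fingertips at z = 88 mm sit above the knob, so its top must be at or below about 87 mm. I'll back off, go lower and push again.

Request:
{"api": "drive_tool", "payload": {"series": [{"jaw": 0.0,"offset": [0.003,-0.025,0.005],"spin": 0},{"jaw": 0.0,"offset": [0.007,-0.053,0.005],"spin": 0},{"jaw": 0.0,"offset": [0.007,-0.054,0.0],"spin": 0},{"jaw": 0.0,"offset": [0.007,-0.054,-0.018],"spin": 0},{"jaw": 0.0,"offset": [0.007,-0.054,-0.018],"spin": 0}]}}

```text
t: 3.95
ee_pos: [0.5541, -0.2314, 0.0668]
ee_rot: [1.997, 2.418, 0.008]
force: [-1.2, -0.3, -0.7]
finger_gap: 0.0
```

Request:
{"api": "drive_tool", "payload": {"series": [{"jaw": 0.0,"offset": [0,0,0],"spin": 0},{"jaw": 0.0,"offset": [-0.0009,0.005,0],"spin": 0},{"jaw": 0.0,"offset": [-0.0019,0.01,0],"spin": 0},{"jaw": 0.0,"offset": [-0.0028,0.015,0],"spin": 0},{"jaw": 0.0,"offset": [-0.0038,0.02,0],"spin": 0}]}}

```text
t: 4.37
ee_pos: [0.5505, -0.2106, 0.0674]
ee_rot: [1.996, 2.418, 0.008]
force: [0.9, 0.1, 0.1]
finger_gap: 0.0005
```

Run:
```python
from h import *
s=read_state(); print(rig(s['ee_pos']),s['force'])
```

```text
[-0.00130633 -0.20018755  0.06738432] [0.91833557 0.12084654 0.08099779]
```

Request:
{"api": "drive_tool", "payload": {"series": [{"jaw": 0.0,"offset": [-0.0011,0.006,0],"spin": 0},{"jaw": 0.0,"offset": [-0.0023,0.012,0],"spin": 0},{"jaw": 0.0,"offset": [-0.0034,0.018,0],"spin": 0},{"jaw": 0.0,"offset": [-0.0046,0.024,0],"spin": 0},{"jaw": 0.0,"offset": [-0.0057,0.03,0],"spin": 0}]}}

```text
t: 4.78
ee_pos: [0.5447, -0.1799, 0.0675]
ee_rot: [1.995, 2.418, 0.008]
force: [0.2, -0.4, -0.3]
finger_gap: 0.0004
```

Run:
```python
from h import *
s=read_state(); print(rig(s['ee_pos']),s['force'])
S=snap('scene','s3'); c=cv2.imread('pics/s3.png')[100:270,100:330]; cv2.imwrite('pics/s3c.png',cv2.resize(cv2.convertScaleAbs(c,alpha=1.6,beta=20),None,fx=3.4,fy=3.4,interpolation=cv2.INTER_CUBIC))
```

```text
[-0.00119827 -0.16895651  0.0674925 ] [ 0.24405585 -0.36694605 -0.25283786]
```

View pics/s3c.png

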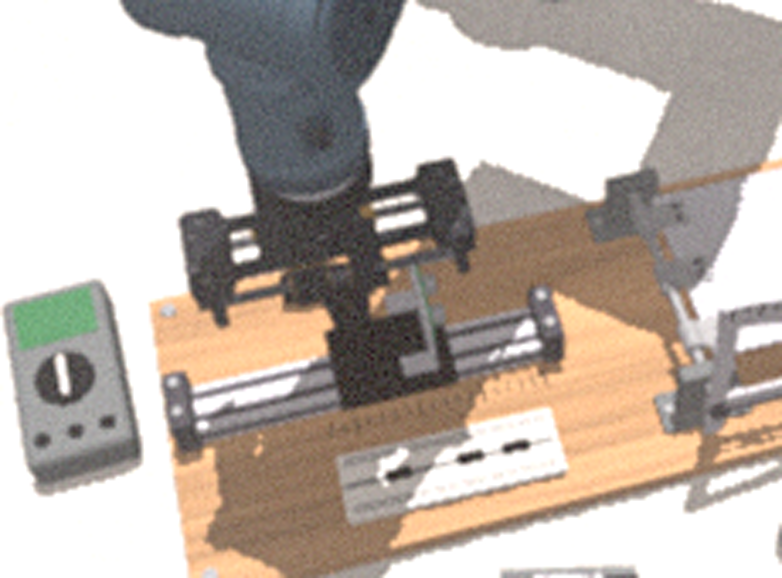

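Run:
```python
from h import *
s=read_state();S=load('s3')
p=s['ee_pos']; u=proj(S,p); print(u,((u[0]-100)*3.4,(u[1]-100)*3.4))
T=snap('top','t3')
c=cv2.imread('pics/s3.png')[150:230,180:270]; d=cv2.imread('pics/s2.png')[150:230,180:270];e=cv2.imread('pics/scene0.png')[150:230,180:270]
o=np.hstack([cv2.resize(cv2.convertScaleAbs(x,alpha=2.2,beta=30),None,fx=4.3,fy=6,interpolation=cv2.INTER_CUBIC) for x in(e,c)]);cv2.imwrite('pics/s3d.png',o)
for z in(.05,.06,.07,.08,.09):
  print(z,proj(load('scene0'),wor([0,-.17,z])))
```

```text
(np.float64(205.4294253992423), np.float64(200.76986818865282)) (np.float64(358.4600463574238), np.float64(342.6175518414196))
0.05 (np.float64(205.65036491218802), np.float64(205.00718517714648))
0.06 (np.float64(205.0883031168387), np.float64(202.9255223559114))
0.07 (np.float64(204.51658223829872), np.float64(200.808085969329))
0.08 (np.float64(203.93495113024417), np.float64(198.65394586706782))
0.09 (np.float64(203.34314986347152), np.float64(196.46213937035554))
```

View pics/s3d.png

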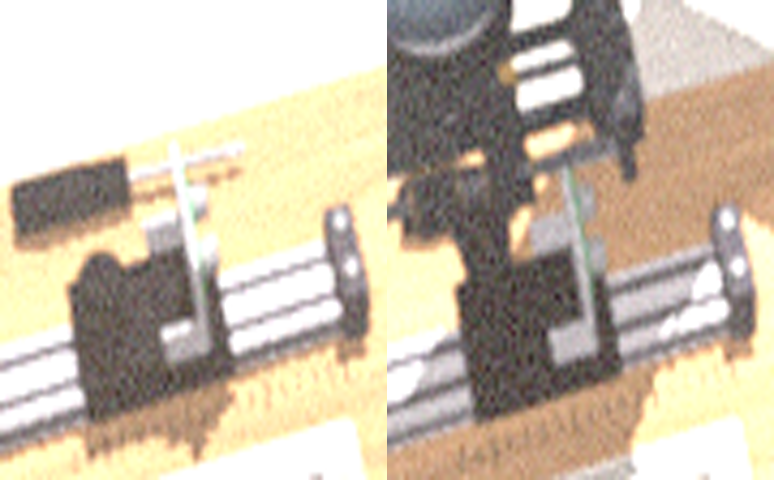

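Run:
```python
from h import *
S=load('s1'); p=wor([.0008,-.225,.1306]); u=proj(S,p); print('s1 tip exp',((u[0]-100)*3.4,(u[1]-100)*3.4))
c=cv2.cvtColor(load('t3')['pixels'],cv2.COLOR_RGB2BGR)[160:300,270:430]; cv2.imwrite('pics/t3c.png',cv2.resize(cv2.convertScaleAbs(c,alpha=1.8,beta=20),None,fx=4.8,fy=4.2,interpolation=cv2.INTER_CUBIC))
T=load('t3');s=read_state(); u=proj(T,s['ee_pos']); print(u,((u[0]-270)*4.8,(u[1]-160)*4.2)); print(s['force'],s['t'])
```

```text
s1 tip exp (np.float64(265.5562397962137), np.float64(314.8303001676596))
(np.float64(334.9193931549896), np.float64(220.7317643600518)) (np.float64(311.61308714395017), np.float64(255.07341031221762))
[ 0.76671928 -0.25374471 -0.33803007] 4.8833
```

View pics/t3c.png

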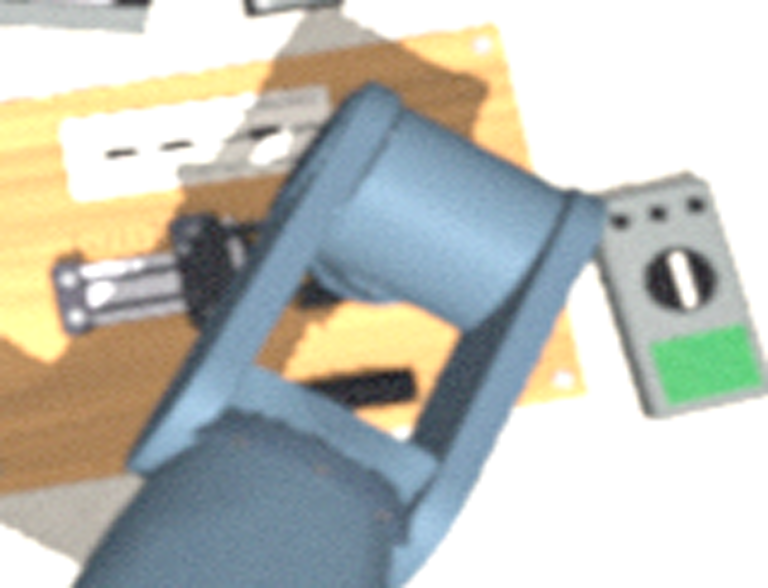

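Run:
```python
from h import *
o=[]
for n,p in(('s1',wor([.0008,-.225,.1306])),('s2',wor([.0036,-.1698,.0882])),):
    S=load(n); u=proj(S,p); x=cv2.resize(cv2.convertScaleAbs(cv2.cvtColor(S['pixels'],cv2.COLOR_RGB2BGR)[120:220,140:240],alpha=3,beta=40),None,fx=3.9,fy=3.9*1.4,interpolation=cv2.INTER_CUBIC)
    cv2.circle(x,(int((u[0]-140)*3.9),int((u[1]-120)*5.46)),4,(0,0,255),1); print(u); o.append(x)
cv2.imwrite('pics/tip.png',np.hstack(o))
```

```text
(np.float64(178.10477641065108), np.float64(192.59714710813518))
(np.float64(203.79957611150218), np.float64(197.99393379316626))
```

View pics/tip.png

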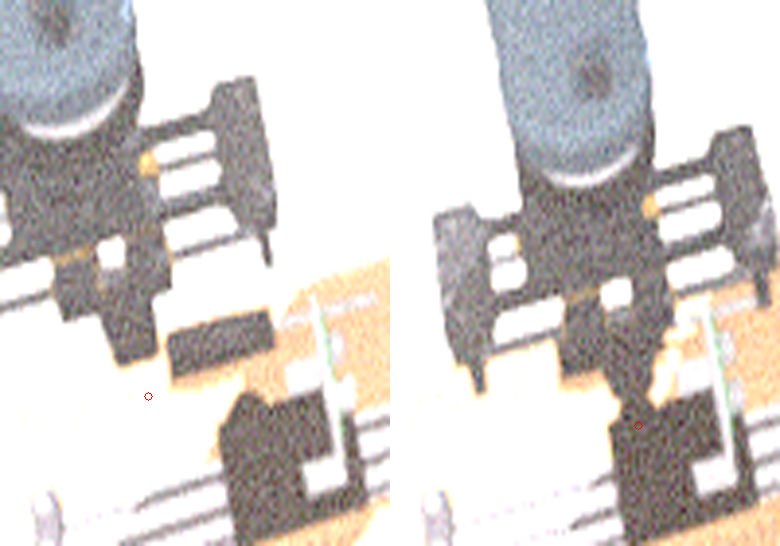

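Run:
```python
from h import *
T=load('top0');S=load('scene0');t0=[.1268,.5603,.1983]
print('base',proj(T,[0,0,0]),proj(S,[0,0,0]),'tip0',proj(T,t0),proj(S,t0))
a=cv2.cvtColor(T['pixels'],cv2.COLOR_RGB2BGR);b=cv2.cvtColor(S['pixels'],cv2.COLOR_RGB2BGR)
c1=cv2.resize(cv2.convertScaleAbs(a[340:420,0:110],alpha=2,beta=30),(385,280),interpolation=2)
c2=cv2.resize(cv2.convertScaleAbs(a[340:420,220:330],alpha=2,beta=30),(385,280),interpolation=2)
c3=cv2.resize(cv2.convertScaleAbs(b[0:80,410:520],alpha=2,beta=30),(385,280),interpolation=2)
c4=cv2.resize(cv2.convertScaleAbs(b[40:120,205:315],alpha=2,beta=30),(385,280),interpolation=2)
cv2.imwrite('pics/base.png',np.vstack([np.hstack([c1,c2]),np.hstack([c3,c4])]))
```

```text
base (np.float64(269.861825600001), np.float64(411.93810419419407)) (np.float64(260.1770864395146), np.float64(76.15992139892984)) tip0 (np.float64(41.8400425356449), np.float64(385.4653396417915)) (np.float64(451.03134037625523), np.float64(39.79887256119659))
```

View pics/base.png

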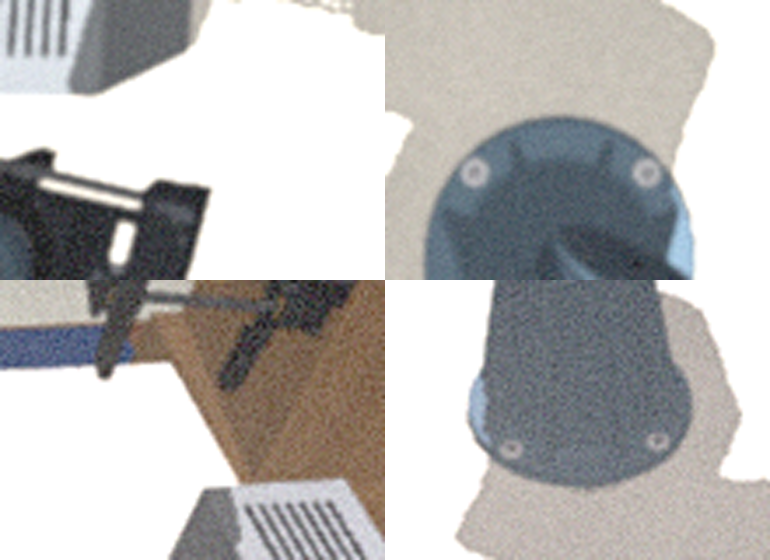

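Run:
```python
from h import *
S=load('scene0')
for n,p,ob in(('start',np.array([.1268,.5603,.1983]),(458,29)),('s1',wor([.0008,-.225,.1306]),(174.6,185.5)),('s2',wor([.0036,-.1698,.0882]),(201.5,190.5))):
    print(n,'res',np.subtract(ob,proj(S,p)).round(1))
    for l,d in(('z+30',(0,0,.03)),('x-23',(-.023,0,0)),('y+10',(0,.01,0))): print('  ',l,np.subtract(proj(S,p+np.array(d)),proj(S,p)).round(1))
    R=.088/2; 
J=np.array([.221,.975,0])*.044
print(proj(S,np.array([.1268,.5603,.1983])+J),proj(S,np.array([.1268,.5603,.1983])-J))
```

```text
start res [  7.  -10.8]
   z+30 [ 4.1 -9.3]
   x-23 [-2.5 -4.8]
   y+10 [ 3.3 -0.2]
s1 res [-3.5 -7.1]
   z+30 [-2.6 -7.3]
   x-23 [ 0.3 -7.8]
   y+10 [ 4.2 -0.3]
s2 res [-2.3 -7.5]
   z+30 [-1.8 -6.8]
   x-23 [ 0.  -7.6]
   y+10 [ 4.  -0.3]
(np.float64(466.1872731174916), np.float64(41.14942049242907)) (np.float64(435.9361557604017), np.float64(38.45373790649836))
```

Fingertips in three views consistently show up about 7–11 px above where the reported TCP projects. That fits the real fingertips being about 30 mm higher than reported, and it explains why there was no contact at z = 67 mm. I'll back off, go lower behind the carriage and push, watching the force.

Request:
{"api": "drive_tool", "payload": {"series": [{"jaw": 0.0,"offset": [0.005,-0.026,0.005],"spin": 0},{"jaw": 0.0,"offset": [0.01,-0.053,0.005],"spin": 0},{"jaw": 0.0,"offset": [0.01,-0.053,0.0],"spin": 0},{"jaw": 0.0,"offset": [0.01,-0.053,-0.02],"spin": 0},{"jaw": 0.0,"offset": [0.01,-0.053,-0.02],"spin": 0}]}}

```text
t: 5.3
ee_pos: [0.5524, -0.2317, 0.0441]
ee_rot: [2.0, 2.422, 0.008]
force: [-1.1, 0.8, -0.2]
finger_gap: 0.0005
```

Request:
{"api": "drive_tool", "payload": {"series": [{"jaw": 0.0,"offset": [0,0,0],"spin": 0},{"jaw": 0.0,"offset": [-0.0009,0.005,0],"spin": 0},{"jaw": 0.0,"offset": [-0.0019,0.01,0],"spin": 0},{"jaw": 0.0,"offset": [-0.0028,0.015,0],"spin": 0},{"jaw": 0.0,"offset": [-0.0038,0.02,0],"spin": 0}]}}

```text
t: 5.72
ee_pos: [0.5489, -0.211, 0.0449]
ee_rot: [1.998, 2.422, 0.008]
force: [0.6, 0.0, -0.4]
finger_gap: 0.0003
```

Request:
{"api": "drive_tool", "payload": {"series": [{"jaw": 0.0,"offset": [-0.0009,0.005,0],"spin": 0},{"jaw": 0.0,"offset": [-0.0019,0.01,0],"spin": 0},{"jaw": 0.0,"offset": [-0.0028,0.015,0],"spin": 0},{"jaw": 0.0,"offset": [-0.0038,0.02,0],"spin": 0},{"jaw": 0.0,"offset": [-0.0038,0.02,0],"spin": 0}]}}

```text
t: 6.13
ee_pos: [0.5451, -0.1899, 0.0451]
ee_rot: [1.998, 2.423, 0.009]
force: [0.4, -0.8, 0.6]
finger_gap: 0.0007
```

Run:
```python
from h import *
s=read_state(); print(rig(s['ee_pos']),s['force'])
S=snap('scene','s4'); c=cv2.imread('pics/s4.png')[100:270,100:330]; cv2.imwrite('pics/s4c.png',cv2.resize(cv2.convertScaleAbs(c,alpha=2.2,beta=20),None,fx=3.4,fy=3.4,interpolation=cv2.INTER_CUBIC))
```

```text
[-0.00269298 -0.1788515   0.04505566] [ 0.37771463 -0.76694516  0.64757371]
```

View pics/s4c.png

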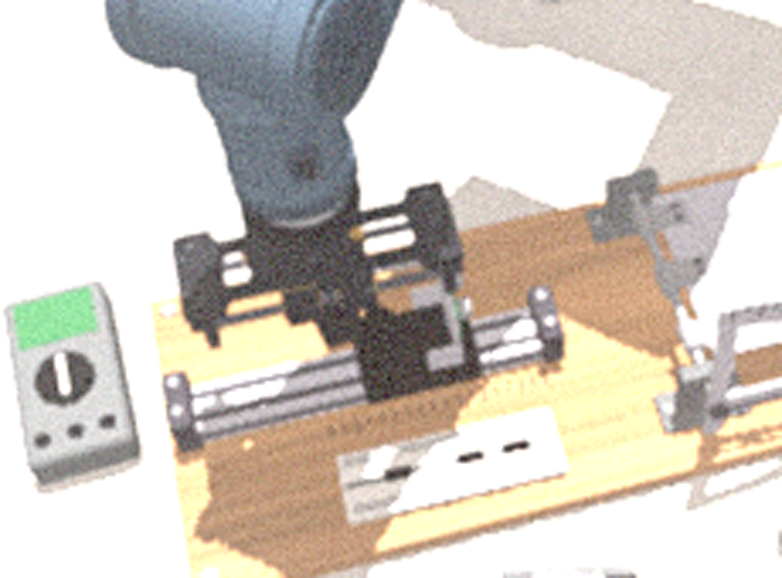

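The carriage has moved about 20 mm (left edge 330→357 px in the crop), so the fingers now push the knob. About 47 mm remain.

Request:
{"api": "drive_tool", "payload": {"series": [{"jaw": 0.0,"offset": [-0.0008,0.006,0],"spin": 0},{"jaw": 0.0,"offset": [-0.002,0.013,0],"spin": 0},{"jaw": 0.0,"offset": [-0.0032,0.021,0],"spin": 0},{"jaw": 0.0,"offset": [-0.0045,0.029,0],"spin": 0},{"jaw": 0.0,"offset": [-0.0058,0.036,0],"spin": 0}]}}

```text
t: 6.6
ee_pos: [0.5389, -0.1532, 0.0448]
ee_rot: [1.998, 2.423, 0.009]
force: [-1.6, -3.2, 0.3]
finger_gap: 0.0004
```

Request:
{"api": "drive_tool", "payload": {"series": [{"jaw": 0.0,"offset": [-0.0002,0.002,0],"spin": 0},{"jaw": 0.0,"offset": [-0.0006,0.004,0],"spin": 0},{"jaw": 0.0,"offset": [-0.0009,0.006,0],"spin": 0},{"jaw": 0.0,"offset": [-0.0009,0.006,0],"spin": 0},{"jaw": 0.0,"offset": [-0.0009,0.006,0],"spin": 0}]}}

```text
t: 7.02
ee_pos: [0.5382, -0.1468, 0.0448]
ee_rot: [1.998, 2.423, 0.01]
force: [-0.5, 0.2, -0.8]
finger_gap: 0.0007
```

Run:
```python
from h import *
s=read_state(); print(rig(s['ee_pos']),s['force'])
S=snap('scene','s5'); c=cv2.imread('pics/s5.png')[100:270,100:330]; cv2.imwrite('pics/s5c.png',cv2.resize(cv2.convertScaleAbs(c,alpha=2.2,beta=20),None,fx=3.4,fy=3.4,interpolation=cv2.INTER_CUBIC))
```

```text
[-0.00136597 -0.13521526  0.0447962 ] [-0.50609656  0.23588103 -0.83476881]
```

View pics/s5c.png

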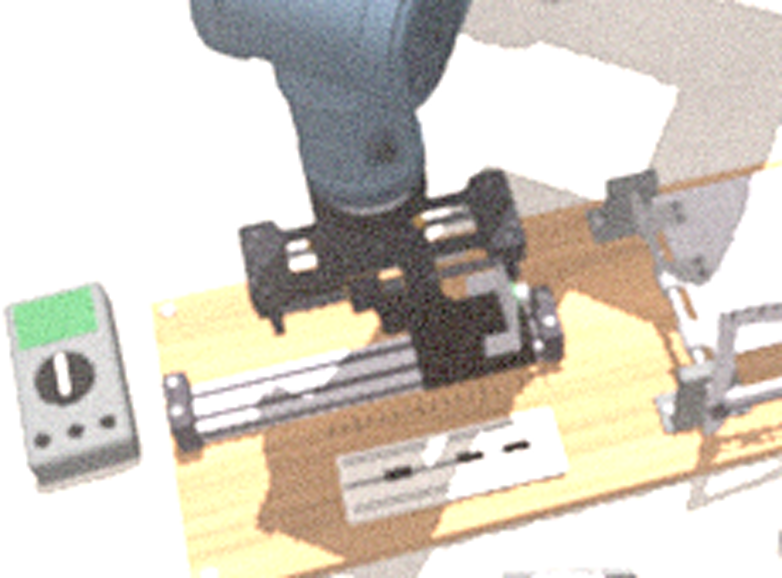

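Nearly there: the carriage front edge at about (533,350) is close to the stop at (540,345), so I'll take small steps and watch the force.

Request:
{"api": "drive_tool", "payload": {"series": [{"jaw": 0.0,"offset": [-0.0002,0.001,0],"spin": 0},{"jaw": 0.0,"offset": [-0.0004,0.002,0],"spin": 0},{"jaw": 0.0,"offset": [-0.0006,0.003,0],"spin": 0},{"jaw": 0.0,"offset": [-0.0006,0.0035,0],"spin": 0},{"jaw": 0.0,"offset": [-0.0008,0.004,0],"spin": 0}]}}

```text
t: 7.48
ee_pos: [0.5375, -0.143, 0.0448]
ee_rot: [1.998, 2.423, 0.01]
force: [0.9, -2.1, -0.8]
finger_gap: 0.0007
```

Request:
{"api": "drive_tool", "payload": {"series": [{"jaw": 0.0,"offset": [-0.0002,0.001,0],"spin": 0},{"jaw": 0.0,"offset": [-0.0004,0.002,0],"spin": 0},{"jaw": 0.0,"offset": [-0.0006,0.003,0],"spin": 0},{"jaw": 0.0,"offset": [-0.0006,0.0035,0],"spin": 0},{"jaw": 0.0,"offset": [-0.0008,0.004,0],"spin": 0}]}}

```text
t: 7.9
ee_pos: [0.5369, -0.1399, 0.0449]
ee_rot: [1.997, 2.422, 0.008]
force: [0.4, -7.4, -2.6]
finger_gap: 0.0003
```

Request:
{"api": "drive_tool", "payload": {"series": [{"jaw": 0.0,"offset": [-0.0002,0.001,0],"spin": 0},{"jaw": 0.0,"offset": [-0.0004,0.002,0],"spin": 0},{"jaw": 0.0,"offset": [-0.0004,0.002,0],"spin": 0},{"jaw": 0.0,"offset": [-0.0004,0.002,0],"spin": 0},{"jaw": 0.0,"offset": [-0.0004,0.002,0],"spin": 0}]}}

```text
t: 8.32
ee_pos: [0.537, -0.14, 0.045]
ee_rot: [1.995, 2.42, 0.005]
force: [0.7, -8.8, -3.3]
finger_gap: 0.0007
```

Run:
```python
from h import *
s=read_state(); print(rig(s['ee_pos']),s['force'])
S=snap('scene','s6'); c=cv2.imread('pics/s6.png')[160:230,200:290]; cv2.imwrite('pics/s6c.png',cv2.resize(cv2.convertScaleAbs(c,alpha=2.2,beta=20),None,fx=8,fy=8,interpolation=cv2.INTER_CUBIC))
```

```text
[-0.00125951 -0.12826698  0.0450196 ] [ 0.68881326 -8.75260329 -3.34657696]
```

View pics/s6c.png

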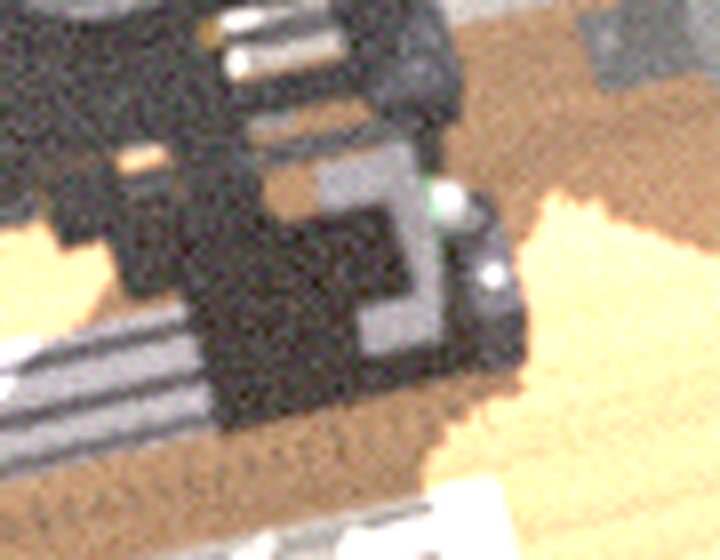

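The force rises to 8.8 N with no more motion, and the carriage front touches the stop (boundary at about (460,350)), so it is home. I'll retreat back and up.

Request:
{"api": "drive_tool", "payload": {"series": [{"jaw": 0.0,"offset": [0.003,-0.015,0],"spin": 0},{"jaw": 0.0,"offset": [0.005,-0.028,0],"spin": 0},{"jaw": 0.0,"offset": [0.005,-0.028,0.035],"spin": 0},{"jaw": 0.0,"offset": [0.005,-0.028,0.075],"spin": 0},{"jaw": 0.0,"offset": [0.005,-0.028,0.115],"spin": 0}]}}

```text
t: 8.78
ee_pos: [0.5411, -0.1684, 0.1603]
ee_rot: [1.999, 2.421, 0.005]
force: [0.4, 0.4, 1.0]
finger_gap: 0.0006
```

Request:
{"api": "drive_tool", "payload": {"series": [{"jaw": 0.045,"offset": [0,0,0.04],"spin": 0},{"jaw": 0.045,"offset": [0,0,0.08],"spin": 0},{"jaw": 0.045,"offset": [0,0,0.11],"spin": 0},{"jaw": 0.045,"offset": [-0.006,0.035,0.11],"spin": 0},{"jaw": 0.045,"offset": [-0.012,0.07,0.11],"spin": 0}]}}

```text
t: 9.2
ee_pos: [0.5305, -0.1, 0.2733]
ee_rot: [2.0, 2.414, 0.009]
force: [0.5, 0.5, 0.1]
finger_gap: 0.0317
```

Request:
{"api": "drive_tool", "payload": {"series": [{"jaw": 0.045,"offset": [-0.008,0.04,0],"spin": 0},{"jaw": 0.045,"offset": [-0.016,0.08,0],"spin": 0},{"jaw": 0.045,"offset": [-0.024,0.12,0],"spin": 0},{"jaw": 0.045,"offset": [-0.032,0.16,0],"spin": 0},{"jaw": 0.045,"offset": [-0.04,0.2,0],"spin": 0}]}}

```text
t: 9.62
ee_pos: [0.4901, 0.1013, 0.2737]
ee_rot: [2.001, 2.414, 0.01]
force: [0.1, 0.2, 0.7]
finger_gap: 0.0451
```

Request:
{"api": "drive_tool", "payload": {"series": [{"jaw": 0.045,"offset": [-0.008,0.04,0],"spin": 0},{"jaw": 0.045,"offset": [-0.016,0.08,0],"spin": 0},{"jaw": 0.045,"offset": [-0.024,0.12,0],"spin": 0},{"jaw": 0.045,"offset": [-0.03,0.153,0],"spin": 0},{"jaw": 0.045,"offset": [-0.03,0.153,-0.03],"spin": 0}]}}

```text
t: 10.03
ee_pos: [0.4623, 0.2604, 0.2495]
ee_rot: [1.993, 2.416, 0.027]
force: [0.5, -0.4, 0.3]
finger_gap: 0.0449
```

Request:
{"api": "drive_tool", "payload": {"series": [{"jaw": 0.045,"offset": [0,0,-0.04],"spin": 0},{"jaw": 0.045,"offset": [0,0,-0.08],"spin": 0},{"jaw": 0.045,"offset": [0,0,-0.12],"spin": 0},{"jaw": 0.045,"offset": [0,0,-0.13],"spin": 0},{"jaw": 0.045,"offset": [0,0,-0.13],"spin": 0}]}}

```text
t: 10.45
ee_pos: [0.4599, 0.2594, 0.1164]
ee_rot: [1.996, 2.419, 0.017]
force: [1.1, -0.2, 0.3]
finger_gap: 0.045
```

Run:
```python
from h import *
s=read_state(); print(s['ee_pos'],rig(s['ee_pos']),s['force'],s['finger_gap']); R=cv2.Rodrigues(s['ee_rot'])[0];print(R.round(3),np.degrees(np.arctan2(R[1,0],R[0,0])))
S=snap('scene','s7'); c=cv2.imread('pics/s7.png')[90:240,220:420]; cv2.imwrite('pics/s7c.png',cv2.resize(cv2.convertScaleAbs(c,alpha=1.9,beta=20),None,fx=3.9,fy=3.9,interpolation=cv2.INTER_CUBIC))
for d in (0,.03):
  for k in(-1,1):
    u=proj(S,s['ee_pos']+np.array([0,0,d])+k*R[:,0]*.0225); print(d,k,(u[0]-220)*3.9,(u[1]-90)*3.9)
```

```text
[0.45988392 0.25936724 0.11636093] [-0.00159539  0.27847145  0.11636093] [ 1.07229369 -0.20949702  0.25824287] 0.045009648764211964
[[-0.19   0.982  0.011]
 [ 0.982  0.19   0.005]
 [ 0.003  0.012 -1.   ]] 100.95107246029727
0 -1 554.9178545878682 246.8350831254236
0 1 616.2168172521878 232.63976797410382
0.03 -1 563.9886499800612 217.21374594427
0.03 1 626.7837707185154 202.8695478457862
```

View pics/s7c.png

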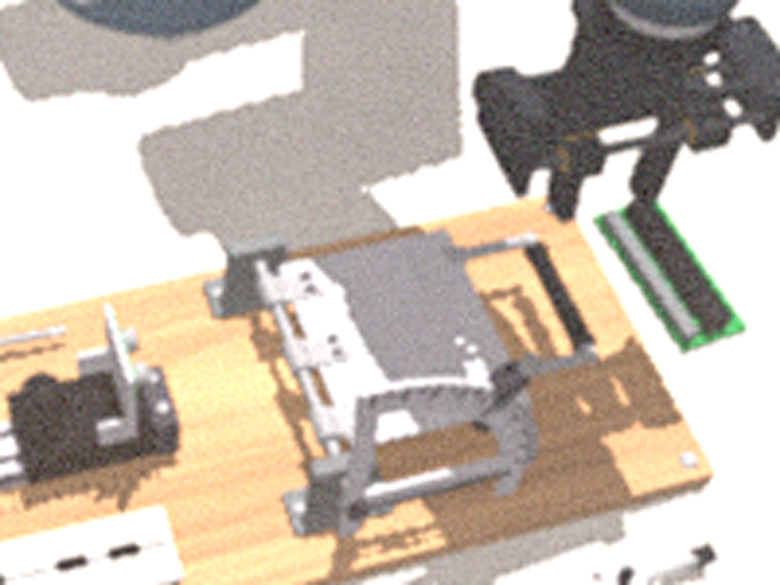

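The carriage is touching the stop after release (crop (165,415)). The fingertips at (565,215) and (645,200) again fit a +30 mm height offset, plus about +7 mm in y. I'll shift back 13 mm and come down to just above the grip.

Request:
{"api": "drive_tool", "payload": {"series": [{"jaw": 0.045,"offset": [0.0025,-0.013,0],"spin": 0},{"jaw": 0.045,"offset": [0.0025,-0.013,-0.02],"spin": 0},{"jaw": 0.045,"offset": [0.0025,-0.013,-0.045],"spin": 0},{"jaw": 0.045,"offset": [0.0025,-0.013,-0.06],"spin": 0},{"jaw": 0.045,"offset": [0.0025,-0.013,-0.06],"spin": 0}]}}

```text
t: 10.92
ee_pos: [0.465, 0.2467, 0.0594]
ee_rot: [1.995, 2.417, 0.023]
force: [-0.4, -0.2, -0.6]
finger_gap: 0.0448
```

Run:
```python
from h import *
s=read_state(); print(s['ee_pos'],rig(s['ee_pos']),s['force'],s['finger_gap']); R=cv2.Rodrigues(s['ee_rot'])[0]
S=snap('scene','s8'); c=cv2.imread('pics/s8.png')[110:210,310:410]; cv2.imwrite('pics/s8c.png',cv2.resize(cv2.convertScaleAbs(c,alpha=1.9,beta=20),None,fx=6,fy=6,interpolation=cv2.INTER_CUBIC))
for d in (0,.03):
  for k in(-1,1):
    u=proj(S,s['ee_pos']+np.array([0,0,d])+k*R[:,0]*.0225); print(d,k,(u[0]-310)*6,(u[1]-110)*6)
```

```text
[0.46496652 0.24670314 0.05943295] [0.0010061  0.26507576 0.05943295] [-0.43254215 -0.15700162 -0.55041753] 0.044769767993721725
0 -1 264.12959573798867 350.92307606066834
0 1 354.85194663749405 329.4068338227519
0.03 -1 276.26382116401567 309.56103926835436
0.03 1 369.11472107743225 287.80306834776997
```

View pics/s8c.png

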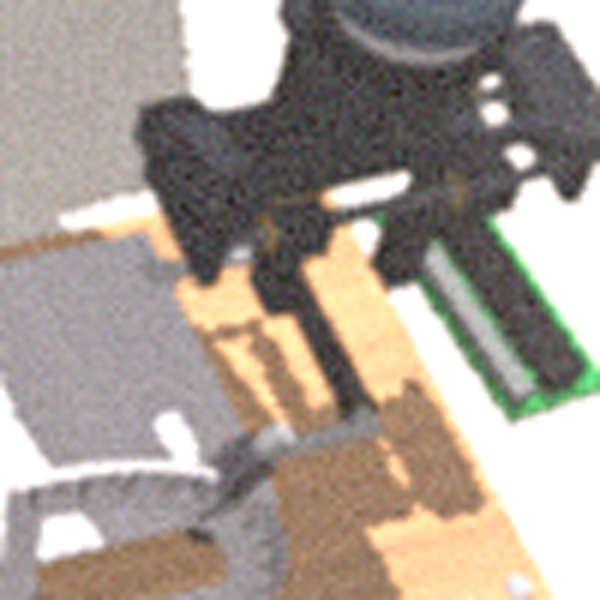

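Run:
```python
from h import *
S=load('s8')
for n,u in(('mid',(340,297)),('L',(279,308)),('R',(400,286))):
  for z in(.06,.075,.09): print(n,z,rig(onz(S,310+u[0]/6,110+u[1]/6,z)).round(4))
```

```text
mid 0.06 [-0.0182  0.2883  0.06  ]
mid 0.075 [-0.0078  0.2804  0.075 ]
mid 0.09 [0.0026 0.2726 0.09  ]
L 0.06 [-0.0199  0.2585  0.06  ]
L 0.075 [-0.0095  0.2511  0.075 ]
L 0.09 [0.001  0.2438 0.09  ]
R 0.06 [-0.0166  0.3179  0.06  ]
R 0.075 [-0.0062  0.3095  0.075 ]
R 0.09 [0.0042 0.3011 0.09  ]
```

With tip height 90 mm, the finger midpoint back-projects to rig (3, 273) mm, which matches the grip at y = 272. I'll descend between the plate edge and the outside.

Request:
{"api": "drive_tool", "payload": {"series": [{"jaw": 0.045,"offset": [0,0,-0.01],"spin": 0},{"jaw": 0.045,"offset": [0,0,-0.02],"spin": 0},{"jaw": 0.045,"offset": [0,0,-0.03],"spin": 0},{"jaw": 0.045,"offset": [0,0,-0.03],"spin": 0},{"jaw": 0.045,"offset": [0,0,-0.03],"spin": 0}]}}

```text
t: 11.38
ee_pos: [0.4652, 0.2469, 0.0302]
ee_rot: [1.995, 2.417, 0.023]
force: [0.1, 0.1, -0.5]
finger_gap: 0.0452
```

Request:
{"api": "drive_tool", "payload": {"series": [{"jaw": 0.045,"offset": [0,0,-0.006],"spin": 0},{"jaw": 0.045,"offset": [0,0,-0.012],"spin": 0},{"jaw": 0.045,"offset": [0,0,-0.017],"spin": 0},{"jaw": 0.045,"offset": [0,0,-0.017],"spin": 0},{"jaw": 0.045,"offset": [0,0,-0.017],"spin": 0}]}}

```text
t: 11.8
ee_pos: [0.4648, 0.2468, 0.0127]
ee_rot: [1.995, 2.417, 0.022]
force: [-0.5, 0.5, -0.5]
finger_gap: 0.0451
```

Run:
```python
from h import *
s=read_state(); print(s['ee_pos'],rig(s['ee_pos']),s['force'],s['finger_gap'])
S=snap('scene','s9'); c=cv2.imread('pics/s9.png')[110:210,310:410]; cv2.imwrite('pics/s9c.png',cv2.resize(cv2.convertScaleAbs(c,alpha=1.9,beta=20),None,fx=6,fy=6,interpolation=cv2.INTER_CUBIC))
```

```text
[0.46475386 0.2468117  0.01267689] [0.00081775 0.26522249 0.01267689] [-0.50101301  0.46465743 -0.47471003] 0.04506681529385583
```

View pics/s9c.png

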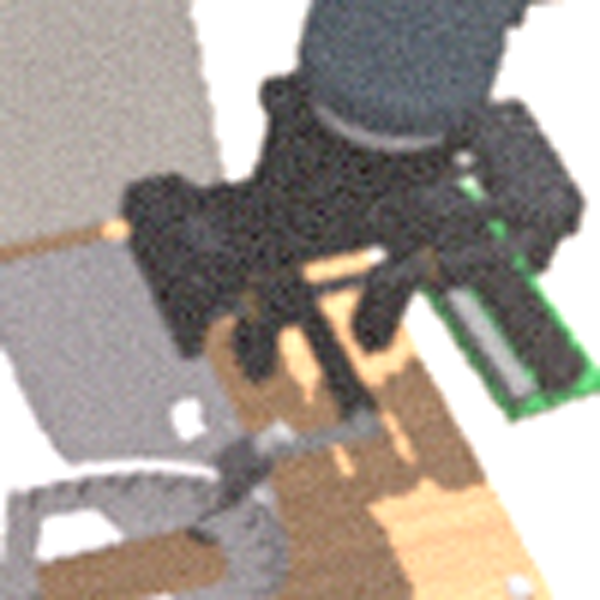

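The fingers straddle the black sleeve (tips at (260,375) and (375,345), sleeve between). I'll close gently.

Request:
{"api": "drive_tool", "payload": {"series": [{"jaw": 0.0,"offset": [0,0,0],"spin": 0},{"jaw": 0.0,"offset": [0,0,0],"spin": 0},{"jaw": 0.0,"offset": [0,0,0],"spin": 0},{"jaw": 0.0,"offset": [0,0,0],"spin": 0},{"jaw": 0.0,"offset": [0,0,0],"spin": 0}], "squeeze": 12}}

```text
t: 12.27
ee_pos: [0.4645, 0.2509, 0.0134]
ee_rot: [2.001, 2.418, 0.032]
force: [-4.0, 23.1, -1.1]
finger_gap: 0.0158
```

Request:
{"api": "drive_tool", "payload": {"series": [{"jaw": 0.0,"offset": [0,0,0],"spin": 0},{"jaw": 0.0,"offset": [0,0,0],"spin": 0},{"jaw": 0.0,"offset": [0,0,0],"spin": 0},{"jaw": 0.0,"offset": [0,0,0],"spin": 0},{"jaw": 0.0,"offset": [0,0,0],"spin": 0}]}}

```text
t: 12.68
ee_pos: [0.4644, 0.2519, 0.0135]
ee_rot: [2.002, 2.419, 0.034]
force: [-0.3, 6.9, -2.4]
finger_gap: 0.0145
```

Run:
```python
from h import *
s=read_state(); print(s['ee_pos'],rig(s['ee_pos']),s['force'],s['finger_gap'])
S=snap('scene','s10'); c=cv2.imread('pics/s10.png')[110:210,310:410]; cv2.imwrite('pics/s10c.png',cv2.resize(cv2.convertScaleAbs(c,alpha=1.9,beta=20),None,fx=6,fy=6,interpolation=cv2.INTER_CUBIC))
```

```text
[0.46435293 0.25189035 0.01348622] [0.00138239 0.27028556 0.01348622] [-0.31882229  6.89143514 -2.38522459] 0.01448703910358164
```

View pics/s10c.png

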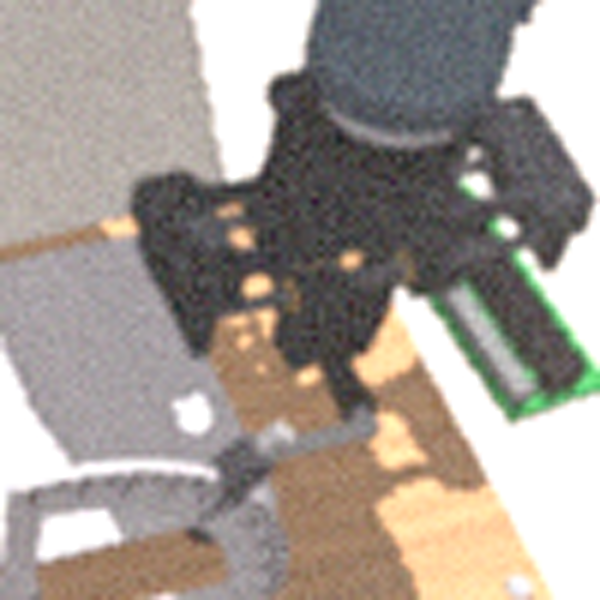

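The gap is 14.5 mm against a 15 mm sleeve, so it is gripped. Now the clip angle.

Run:
```python
from h import *
T=load('top0');S=load('scene0')
a=cv2.cvtColor(S['pixels'],cv2.COLOR_RGB2BGR)[175:230,300:370]; b=cv2.cvtColor(T['pixels'],cv2.COLOR_RGB2BGR)[180:220,190:260]
cv2.imwrite('pics/clip.png',np.vstack([cv2.resize(cv2.convertScaleAbs(a,alpha=1.6,beta=20),None,fx=8,fy=6,interpolation=2),cv2.resize(cv2.convertScaleAbs(b,alpha=1.6,beta=20),None,fx=8,fy=6,interpolation=2)]))
```

```text
(no output)
```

View pics/clip.png

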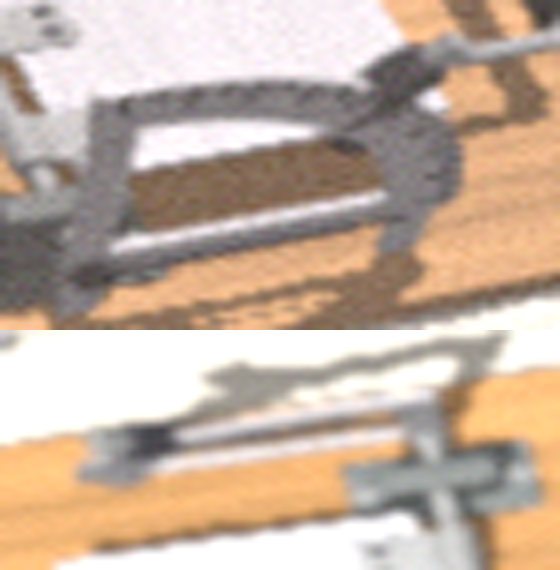

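Run:
```python
from h import *
T=load('top0');S=load('scene0')
def onx(im,u,v,x):
    o,d=ray(im,u,v); k=(x-(o-O)@X)/(d@X); r=rig(o+k*d)-np.array([0,.077,.06]); return r[1:].round(4),np.degrees(np.arctan2(r[2],r[1])).round(1),np.hypot(r[1],r[2]).round(4)
for x in(.112,.118,.125):
  for n,u in(('body',(405,78)),('tail',(345,140)),('tip',(440,55)),('ringtop-left',(95,105)),('ringright',(460,170)),('hub',(85,275)),('pointer end',(405,205))):
    print(x,n,onx(S,300+u[0]/8,175+u[1]/6,x))
print([ (x,onx(T,209.4,198.3,x)) for x in (.118,)])
# along arc r=.134 in top image: solve angle
for n,u in(('dark',(155,440)),('all',(135,445)),('light',(110,450))):
  o,d=ray(T,190+u[0]/8,180+(u[1]-330)/6)
  for z in np.arange(.06,.2,.02):
    p=rig(o+d*(z-o[2])/d[2]); print(n,z.round(2),p[:2].round(3),np.hypot(p[1]-.077,z-.06).round(3),np.degrees(np.arctan2(z-.06,p[1]-.077)).round(1))
```

```text
0.112 body (array([0.0941, 0.0873]), np.float64(42.9), np.float64(0.1284))
0.112 tail (array([0.0816, 0.0479]), np.float64(30.4), np.float64(0.0946))
0.112 tip (array([0.1029, 0.0996]), np.float64(44.1), np.float64(0.1432))
0.112 ringtop-left (array([-0.0054,  0.1085]), np.float64(92.8), np.float64(0.1086))
0.112 ringright (array([0.1285, 0.0048]), np.float64(2.2), np.float64(0.1286))
0.112 hub (array([ 0.0037, -0.0254]), np.float64(-81.8), np.float64(0.0257))
0.112 pointer end (array([ 0.1135, -0.017 ]), np.float64(-8.5), np.float64(0.1148))
0.118 body (array([0.0898, 0.0973]), np.float64(47.3), np.float64(0.1324))
0.118 tail (array([0.0774, 0.0584]), np.float64(37.0), np.float64(0.097))
0.118 tip (array([0.0985, 0.1094]), np.float64(48.0), np.float64(0.1472))
0.118 ringtop-left (array([-0.0084,  0.1182]), np.float64(94.1), np.float64(0.1185))
0.118 ringright (array([0.1237, 0.0159]), np.float64(7.3), np.float64(0.1247))
0.118 hub (array([ 0.0006, -0.014 ]), np.float64(-87.7), np.float64(0.014))
0.118 pointer end (array([ 0.109 , -0.0057]), np.float64(-3.0), np.float64(0.1091))
0.12
[... 744 characters left out ...]
 0.107 34.1
dark 0.14 [0.116 0.164] 0.118 42.7
dark 0.16 [0.113 0.162] 0.131 49.7
dark 0.18 [0.111 0.16 ] 0.146 55.3
dark 0.2 [0.108 0.158] 0.162 59.9
all 0.06 [0.125 0.179] 0.102 0.0
all 0.08 [0.123 0.177] 0.102 11.3
all 0.1 [0.12  0.175] 0.106 22.3
all 0.12 [0.118 0.173] 0.113 32.1
all 0.14 [0.115 0.171] 0.123 40.5
all 0.16 [0.112 0.169] 0.136 47.5
all 0.18 [0.11  0.167] 0.15 53.2
all 0.2 [0.107 0.165] 0.165 57.9
light 0.06 [0.125 0.188] 0.111 0.0
light 0.08 [0.122 0.186] 0.111 10.4
light 0.1 [0.119 0.184] 0.114 20.6
light 0.12 [0.117 0.181] 0.12 29.9
light 0.14 [0.114 0.179] 0.13 38.0
light 0.16 [0.112 0.177] 0.142 44.9
light 0.18 [0.109 0.175] 0.155 50.7
light 0.2 [0.106 0.173] 0.17 55.6
```

Run:
```python
import numpy as np
a=0
for st in (8,10,10,10):
    o=[]
    for k in range(1,6):
        b=np.radians(a+st*k/5);A=np.radians(a)
        dy=.195*(np.cos(b)-np.cos(A)); dz=.195*(np.sin(b)-np.sin(A)); o.append([round(-.1887*dy,4),round(.982*dy,4),round(dz,4)])
    print(a,o); a+=st
```

```text
0 [[np.float64(0.0), np.float64(-0.0001), np.float64(0.0054)], [np.float64(0.0001), np.float64(-0.0003), np.float64(0.0109)], [np.float64(0.0001), np.float64(-0.0007), np.float64(0.0163)], [np.float64(0.0002), np.float64(-0.0012), np.float64(0.0217)], [np.float64(0.0004), np.float64(-0.0019), np.float64(0.0271)]]
8 [[np.float64(0.0002), np.float64(-0.001), np.float64(0.0067)], [np.float64(0.0004), np.float64(-0.0023), np.float64(0.0134)], [np.float64(0.0007), np.float64(-0.0038), np.float64(0.02)], [np.float64(0.0011), np.float64(-0.0056), np.float64(0.0266)], [np.float64(0.0014), np.float64(-0.0075), np.float64(0.0331)]]
18 [[np.float64(0.0004), np.float64(-0.0022), np.float64(0.0064)], [np.float64(0.0009), np.float64(-0.0046), np.float64(0.0128)], [np.float64(0.0014), np.float64(-0.0072), np.float64(0.0191)], [np.float64(0.0019), np.float64(-0.01), np.float64(0.0252)], [np.float64(0.0025), np.float64(-0.013), np.float64(0.0313)]]
28 [[np.float64(0.0006), np.float64(-0.0032), np.float64(0.006)], [np.float64(0.0013), np.float64(-0.0067), np.float64(0.0118)], [np.float64(0.002), np.float64(-0.0103), np.float64(0.0175)], [np.float64(0.0027), np.float64(-0.0142), np.float64(0.0231)], [np.float64(0.0035), np.float64(-0.0182), np.float64(0.0285)]]
```

Request:
{"api": "drive_tool", "payload": {"series": [{"jaw": 0.0,"offset": [0,0,0.0054],"spin": 0},{"jaw": 0.0,"offset": [0.0001,-0.0003,0.011],"spin": 0},{"jaw": 0.0,"offset": [0.0001,-0.0007,0.0163],"spin": 0},{"jaw": 0.0,"offset": [0.0002,-0.0012,0.0217],"spin": 0},{"jaw": 0.0,"offset": [0.0004,-0.0019,0.0271],"spin": 0}], "squeeze": 15}}

```text
t: 13.15
ee_pos: [0.4647, 0.25, 0.0413]
ee_rot: [2.002, 2.419, 0.034]
force: [-1.1, 4.1, -2.3]
finger_gap: 0.0146
```

Run:
```python
from h import *
s=read_state(); print(s['ee_pos'],rig(s['ee_pos']),s['force'],s['finger_gap'])
S=snap('scene','s11'); c=cv2.imread('pics/s11.png')[110:230,280:410]; cv2.imwrite('pics/s11c.png',cv2.resize(cv2.convertScaleAbs(c,alpha=1.9,beta=20),None,fx=5,fy=5,interpolation=cv2.INTER_CUBIC))
```

```text
[0.46472878 0.25000063 0.04125323] [0.00139489 0.26835886 0.04125323] [-1.06402549  4.14106454 -2.34253169] 0.014634494720990215
```

View pics/s11c.png

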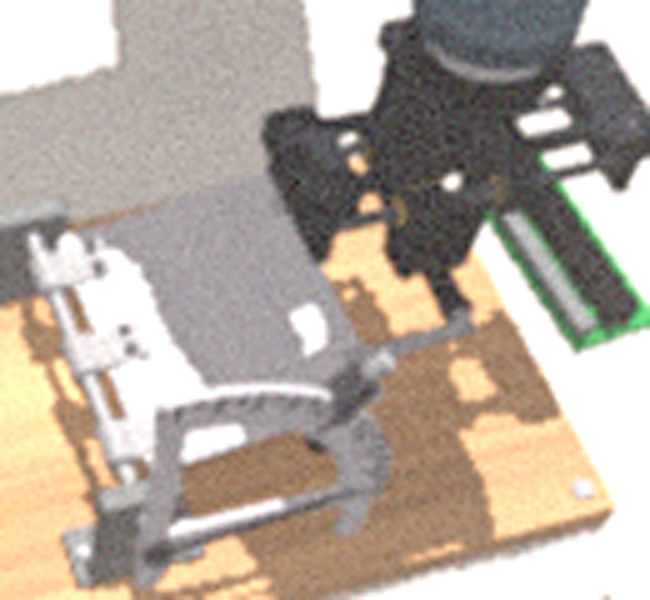

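The plate is rising with the grip: the free edge and arm are up, and the handle joint is now at (465,320). I'll continue along the arc.

Request:
{"api": "drive_tool", "payload": {"series": [{"jaw": 0.0,"offset": [0.0002,-0.001,0.0067],"spin": 0},{"jaw": 0.0,"offset": [0.0004,-0.0023,0.0134],"spin": 0},{"jaw": 0.0,"offset": [0.0007,-0.0038,0.02],"spin": 0},{"jaw": 0.0,"offset": [0.0011,-0.0056,0.0266],"spin": 0},{"jaw": 0.0,"offset": [0.0014,-0.0075,0.0331],"spin": 0}]}}

```text
t: 13.62
ee_pos: [0.4663, 0.2419, 0.0758]
ee_rot: [2.002, 2.419, 0.033]
force: [1.4, 0.2, -1.7]
finger_gap: 0.0147
```

Request:
{"api": "drive_tool", "payload": {"series": [{"jaw": 0.0,"offset": [0.0004,-0.0022,0.0064],"spin": 0},{"jaw": 0.0,"offset": [0.0009,-0.0046,0.0128],"spin": 0},{"jaw": 0.0,"offset": [0.0014,-0.0072,0.0191],"spin": 0},{"jaw": 0.0,"offset": [0.0019,-0.01,0.0252],"spin": 0},{"jaw": 0.0,"offset": [0.0025,-0.013,0.0313],"spin": 0}]}}

```text
t: 14.03
ee_pos: [0.469, 0.2282, 0.1076]
ee_rot: [2.001, 2.418, 0.033]
force: [2.1, -1.1, -3.4]
finger_gap: 0.0142
```

Run:
```python
from h import *
s=read_state(); print(s['ee_pos'],rig(s['ee_pos']),s['force'],s['finger_gap'])
r=rig(s['ee_pos']);print('ang',np.degrees(np.arctan2(r[2]-.0135,r[1]-.0755)),np.hypot(r[2]-.0135,r[1]-.0755))
S=snap('scene','s12'); c=cv2.imread('pics/s12.png')[110:230,280:410]; cv2.imwrite('pics/s12c.png',cv2.resize(cv2.convertScaleAbs(c,alpha=1.9,beta=20),None,fx=5,fy=5,interpolation=cv2.INTER_CUBIC))
```

```text
[0.46900119 0.22821291 0.10764105] [0.00147906 0.24615636 0.10764105] [ 2.12240027 -1.10515586 -3.39432164] 0.014238388890252755
ang 28.88293200661973 0.19490030899416605
```

View pics/s12c.png

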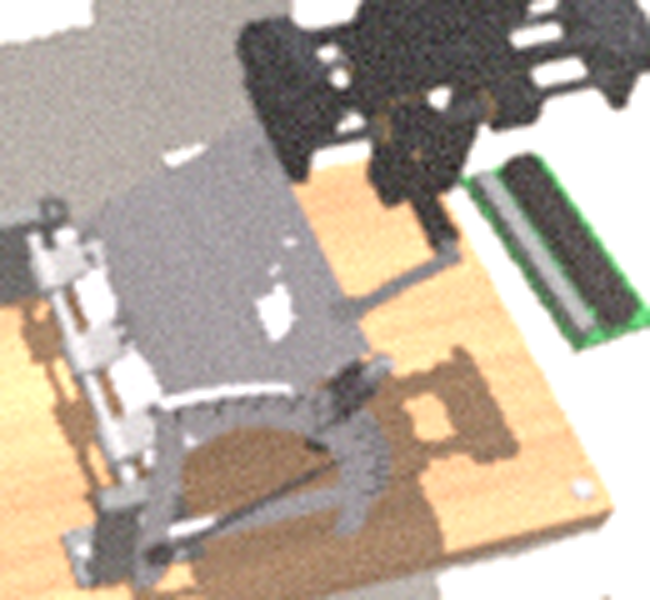

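The pointer now runs from the hub at (160,550) to (350,460), still below the clip at (345,393). TCP arc radius is 194.9 mm against the given 195, and the angle is about 28.9°. The clip estimate is about 46°, so I'll continue to 43° and look.

Request:
{"api": "drive_tool", "payload": {"series": [{"jaw": 0.0,"offset": [0.0005,-0.0024,0.0042],"spin": 0},{"jaw": 0.0,"offset": [0.001,-0.0049,0.0084],"spin": 0},{"jaw": 0.0,"offset": [0.0014,-0.0075,0.0124],"spin": 0},{"jaw": 0.0,"offset": [0.0019,-0.0101,0.0165],"spin": 0},{"jaw": 0.0,"offset": [0.0024,-0.0127,0.0204],"spin": 0}]}}

```text
t: 14.5
ee_pos: [0.4717, 0.2146, 0.1293]
ee_rot: [2.001, 2.418, 0.032]
force: [2.4, -0.9, -3.4]
finger_gap: 0.0143
```

Request:
{"api": "drive_tool", "payload": {"series": [{"jaw": 0.0,"offset": [0.0006,-0.0029,0.0038],"spin": 0},{"jaw": 0.0,"offset": [0.0011,-0.0058,0.0076],"spin": 0},{"jaw": 0.0,"offset": [0.0017,-0.0088,0.0113],"spin": 0},{"jaw": 0.0,"offset": [0.0023,-0.0118,0.0149],"spin": 0},{"jaw": 0.0,"offset": [0.0029,-0.0149,0.0184],"spin": 0}]}}

```text
t: 14.92
ee_pos: [0.4747, 0.1992, 0.1479]
ee_rot: [2.001, 2.417, 0.032]
force: [2.9, -1.8, -3.9]
finger_gap: 0.014
```

Run:
```python
from h import *
s=read_state(); print(s['ee_pos'],rig(s['ee_pos']),s['force'],s['finger_gap'])
r=rig(s['ee_pos']);print('ang',np.degrees(np.arctan2(r[2]-.0135,r[1]-.0755)),np.hypot(r[2]-.0135,r[1]-.0755))
S=snap('scene','s13'); c=cv2.imread('pics/s13.png')[160:230,290:380]; cv2.imwrite('pics/s13c.png',cv2.resize(cv2.convertScaleAbs(c,alpha=1.7,beta=10),None,fx=8,fy=8,interpolation=cv2.INTER_CUBIC))
T=snap('top','t13'); c=cv2.imread('pics/t13.png')[170:230,180:270]; cv2.imwrite('pics/t13c.png',cv2.resize(cv2.convertScaleAbs(c,alpha=1.7,beta=10),None,fx=8,fy=8,interpolation=cv2.INTER_CUBIC))
```

```text
[0.47472284 0.19923361 0.1479182 ] [0.00162932 0.216618   0.1479182 ] [ 2.92761692 -1.76575351 -3.90338525] 0.01402309552347214
ang 43.607099277223334 0.1948911047526327
```

View pics/s13c.png

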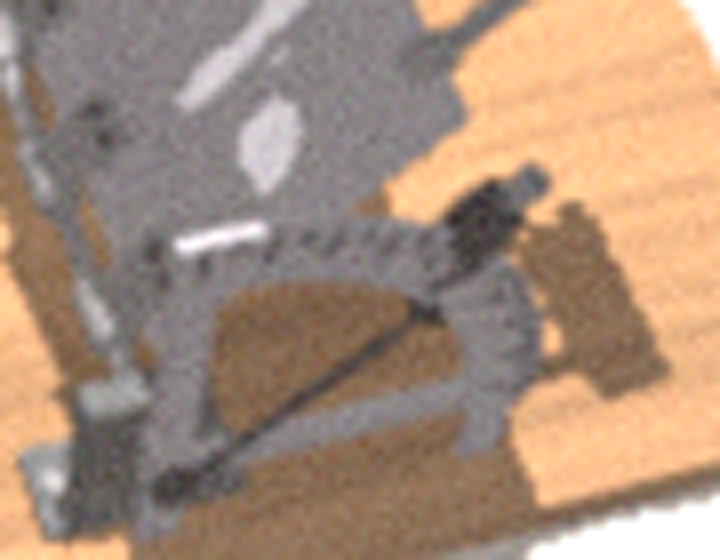

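View pics/t13c.png

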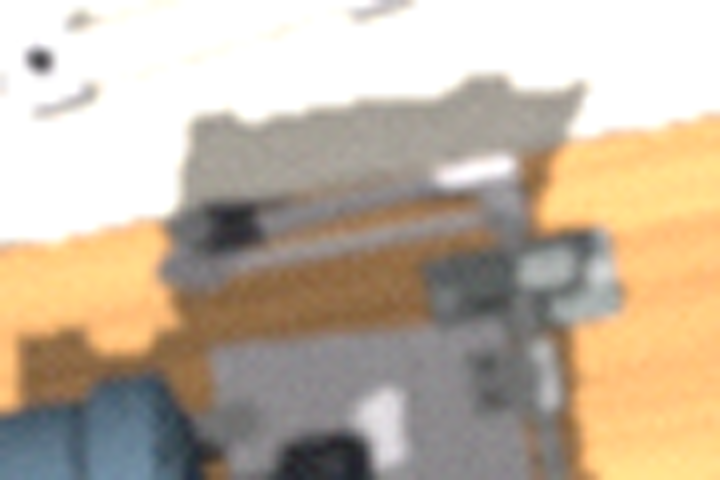

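```bash
python3 - <<'E'
from h import *
S=load('s13');T=load('t13')
c=lambda im,p,x0,y0:tuple(np.round((np.array(proj(im,p))-[x0,y0])*8,0))
for x in(.106,.112,.118,.124,.130):
  print(x,'hub',c(S,wor([x,.077,.06]),290,160))
  for a in(43.6,46,49):
    A=np.radians(a); print('   ',a,[c(S,wor([x,.077+r*np.cos(A),.06+r*np.sin(A)]),290,160) for r in(.1,.134,.155)],'top',[c(T,wor([x,.077+r*np.cos(A),.06+r*np.sin(A)]),180,170) for r in(.134,.155)])
E
python3 - <<'E'
import cv2
c=cv2.imread('pics/s13.png')[175:225,305:365]; cv2.imwrite('pics/s13d.png',cv2.resize(cv2.convertScaleAbs(c,alpha=2.2,beta=0),None,fx=12,fy=12,interpolation=cv2.INTER_CUBIC))
E
```

```text
0.106 hub (np.float64(155.0), np.float64(434.0))
    43.6 [(np.float64(400.0), np.float64(259.0)), (np.float64(490.0), np.float64(196.0)), (np.float64(546.0), np.float64(156.0))] top [(np.float64(205.0), np.float64(257.0)), (np.float64(154.0), np.float64(261.0))]
    46 [(np.float64(393.0), np.float64(256.0)), (np.float64(480.0), np.float64(191.0)), (np.float64(535.0), np.float64(150.0))] top [(np.float64(215.0), np.float64(254.0)), (np.float64(166.0), np.float64(257.0))]
    49 [(np.float64(382.0), np.float64(252.0)), (np.float64(466.0), np.float64(186.0)), (np.float64(519.0), np.float64(143.0))] top [(np.float64(229.0), np.float64(249.0)), (np.float64(182.0), np.float64(252.0))]
0.112 hub (np.float64(161.0), np.float64(449.0))
    43.6 [(np.float64(408.0), np.float64(275.0)), (np.float64(497.0), np.float64(212.0)), (np.float64(554.0), np.float64(172.0))] top [(np.float64(202.0), np.float64(239.0)), (np.float64(151.0), np.float64(243.0))]
    46 [(np.float64(400.0), np.float64(272.0)), (np.float64(487.0), np.float64(207.0)), (np.float64(543.0), np.float64(166.0))] top [(np.float64(2
[... 1648 characters left out ...]
64(198.0))]
0.13 hub (np.float64(180.0), np.float64(497.0))
    43.6 [(np.float64(430.0), np.float64(323.0)), (np.float64(521.0), np.float64(260.0)), (np.float64(578.0), np.float64(220.0))] top [(np.float64(193.0), np.float64(186.0)), (np.float64(142.0), np.float64(189.0))]
    46 [(np.float64(422.0), np.float64(320.0)), (np.float64(511.0), np.float64(256.0)), (np.float64(567.0), np.float64(215.0))] top [(np.float64(203.0), np.float64(183.0)), (np.float64(153.0), np.float64(185.0))]
    49 [(np.float64(412.0), np.float64(317.0)), (np.float64(497.0), np.float64(251.0)), (np.float64(551.0), np.float64(208.0))] top [(np.float64(217.0), np.float64(178.0)), (np.float64(169.0), np.float64(180.0))]
```

View pics/s13d.png

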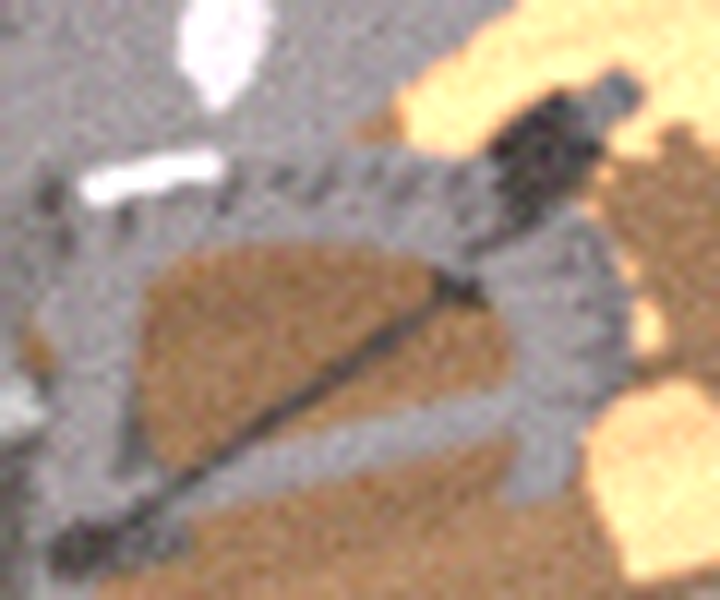

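Run:
```python
from h import *
S=load('s13');T=load('t13')
for n,a,b in(('clip',(485,219),(235,226)),('screw',(533,180),(188,223))):
  p,e=tri(S,(290+(a[0]+.5)/8-.5,160+(a[1]+.5)/8-.5),T,(180+(b[0]+.5)/8-.5,170+(b[1]+.5)/8-.5)); r=rig(p)-[0,.077,.06]; print(n,r.round(4),np.degrees(np.arctan2(r[2],r[1])).round(1),np.hypot(*r[1:]).round(4),e.round(4))
o=[]
for n in('s10','s13'):
  S=load(n); c=cv2.cvtColor(S['pixels'],cv2.COLOR_RGB2BGR)[130:190,330:390]
  x=cv2.resize(cv2.convertScaleAbs(c,alpha=1.9,beta=10),None,fx=6.5,fy=9,interpolation=2)
  for a in ([0] if n=='s10' else [40.6,43.6,46.6]):
    A=np.radians(a); u=proj(S,wor([.052,.077+.195*np.cos(A),.06+.195*np.sin(A)])); print(n,a,u,((u[0]-330)*6.5,(u[1]-130)*9))
    cv2.circle(x,(int((u[0]-329.5)*6.5),int((u[1]-129.5)*9)),3,(0,0,255),-1)
  o.append(x)
cv2.imwrite('pics/hd.png',np.hstack(o))
```

```text
clip [0.1156 0.0874 0.0994] 48.7 0.1324 0.0034
screw [0.1168 0.0999 0.1156] 49.2 0.1528 0.0015
s10 0 (np.float64(371.45550912578426), np.float64(180.47718631875358)) (np.float64(269.4608093175977), np.float64(454.29467686878223))
s13 40.6 (np.float64(364.99421298924767), np.float64(153.58334972909438)) (np.float64(227.46238443010986), np.float64(212.25014756184942))
s13 43.6 (np.float64(362.9836870488079), np.float64(152.12360253053663)) (np.float64(214.3939658172513), np.float64(199.11242277482967))
s13 46.6 (np.float64(360.757143641713), np.float64(150.7767956839162)) (np.float64(199.9214336711346), np.float64(186.99116115524572))
```

View pics/hd.png

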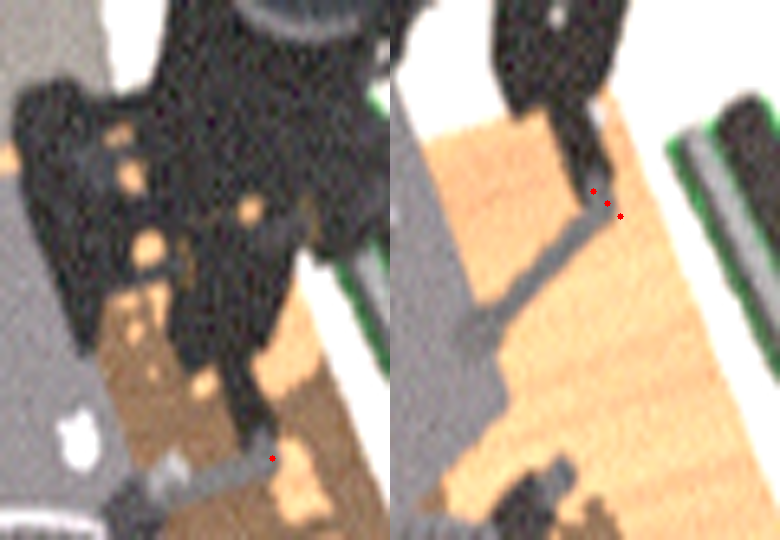

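The clip triangulates to about 48.7° (radius 132 against 134) and its screw to 49.2°, while the plate is at 43.6–44.5°. I'll go on by about 3.7° and check the pointer against the clip.

Request:
{"api": "drive_tool", "payload": {"series": [{"jaw": 0.0,"offset": [0.0004,-0.0021,0.0022],"spin": 0},{"jaw": 0.0,"offset": [0.0008,-0.0043,0.0045],"spin": 0},{"jaw": 0.0,"offset": [0.0013,-0.0066,0.0067],"spin": 0},{"jaw": 0.0,"offset": [0.0017,-0.0088,0.0088],"spin": 0},{"jaw": 0.0,"offset": [0.0017,-0.0088,0.0088],"spin": 0}]}}

```text
t: 15.43
ee_pos: [0.4766, 0.1899, 0.1572]
ee_rot: [2.001, 2.416, 0.031]
force: [1.7, 0.3, -3.5]
finger_gap: 0.0143
```

Run:
```python
from h import *
s=read_state(); print(s['ee_pos'],s['force'],s['finger_gap'])
r=rig(s['ee_pos']);print('ang',np.degrees(np.arctan2(r[2]-.0135,r[1]-.0755)),np.hypot(r[2]-.0135,r[1]-.0755))
ims=[get_image('scene')['pixels'].astype(float) for _ in range(4)]
snap('scene','s14')
m=np.mean(ims,0).clip(0,255).astype(np.uint8); np.save('pics/s14m.npy',m)
c=cv2.cvtColor(m,cv2.COLOR_RGB2BGR)[175:225,305:365]; cv2.imwrite('pics/s14d.png',cv2.resize(cv2.convertScaleAbs(c,alpha=2.2,beta=0),None,fx=12,fy=12,interpolation=cv2.INTER_CUBIC))
```

```text
[0.47655012 0.18990332 0.15722894] [ 1.65660128  0.28766176 -3.46090156] 0.014289684782718838
ang 47.5201112951505 0.19488289173688136
```

View pics/s14d.png

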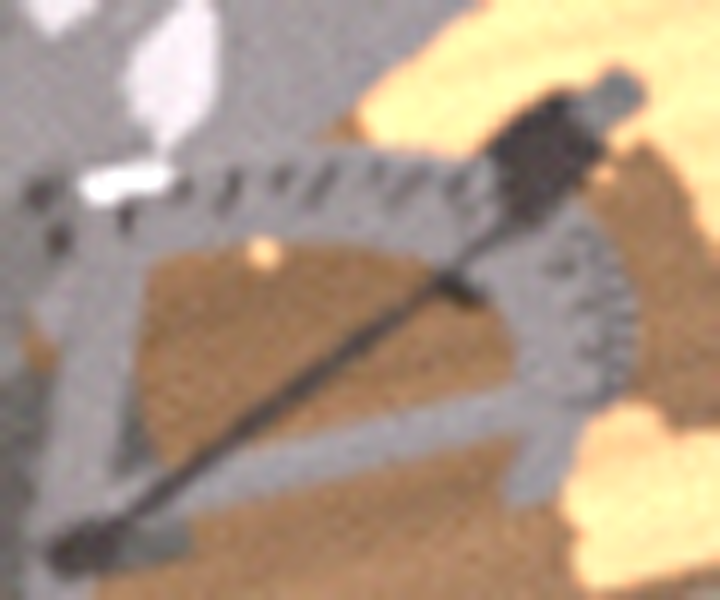

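The pointer now runs from the hub at (80,550) straight into the clip's inner end at (515,215), in line with its screw at (615,93). The plate angle is 47.5° from the arm and 48.2° from the pointer's slope, against about 48.5° for the clip. I'll hold and make a last check.

Request:
{"api": "drive_tool", "payload": {"series": [{"jaw": 0.0,"offset": [0,0,0],"spin": 0},{"jaw": 0.0,"offset": [0,0,0],"spin": 0},{"jaw": 0.0,"offset": [0,0,0],"spin": 0},{"jaw": 0.0,"offset": [0,0,0],"spin": 0},{"jaw": 0.0,"offset": [0,0,0],"spin": 0}]}}

```text
t: 16.1
ee_pos: [0.4764, 0.1904, 0.1567]
ee_rot: [2.001, 2.417, 0.032]
force: [2.0, 0.2, -2.8]
finger_gap: 0.0146
```

Run:
```python
from h import *
s=read_state(); print(s['ee_pos'],s['force'],s['finger_gap'],np.abs(s['dq']).max())
S=snap('scene','s15'); c=cv2.imread('pics/s15.png')[120:300,90:410]; cv2.imwrite('pics/s15c.png',cv2.resize(cv2.convertScaleAbs(c,alpha=1.8,beta=10),None,fx=2.5,fy=2.5,interpolation=cv2.INTER_CUBIC))
```

```text
[0.47644578 0.19039184 0.15674967] [ 2.00150642  0.19760218 -2.7537518 ] 0.014550684955828454 0.0010679616054490504
```

View pics/s15c.png

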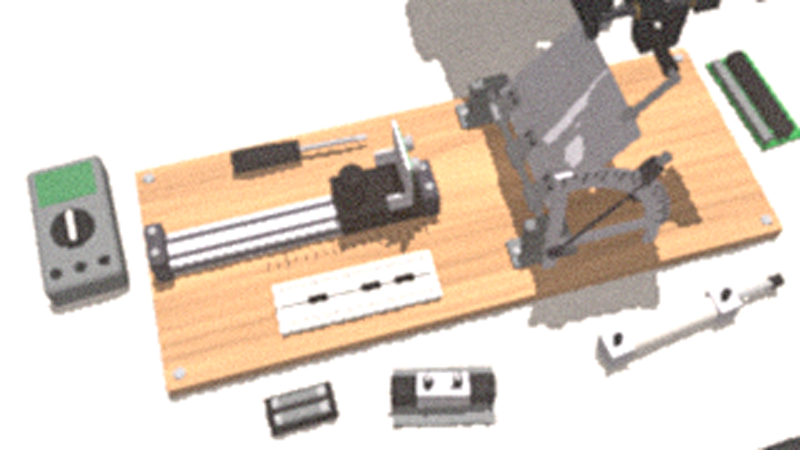

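The carriage is against the stop at (425,195), the pointer is at the clip at (650,170), the other things look unmoved, and the arm is still. I'll hand in.

```bash
python3 -c "
from workcell import *
print(sign_off())"
```

```text
the job is handed in; nothing more can be done
None
```

The carriage is home against the stop nearest the plate. The plate is raised to the index clip and was still held there by its grip when I handed in. `sign_off()` gives no verdict, so the result rests on the checks below.

**What I did:** I pushed the carriage by its knob until it stopped moving, with the force rising to about 9 N. I then gripped the handle sleeve (opening 14.5 mm for a 15 mm sleeve) and raised the plate slowly along its arc.

**Last checks:**
- **Carriage:** it still looks hard against the stop in the final picture.
- **Plate angle:** about 47.5° from the arm's pose and 48.2° from the pointer in the picture. The clip measured about 48.5°. My estimates disagree by 1–2°, within the 3.4° allowed.
- **Hold:** the arm was still, the grip was set to 15 N and the total time was about 16 s.
- **Other things:** everything visible in the last crop looks unmoved. I checked this by eye only.

**What did not go to plan:**
- **Missed pushes:** my first two pushes passed over the knob without touching it. The real fingertips showed up about 30 mm higher in the pictures than the reported TCP, so I corrected for that offset.
- **Off-centre grip:** the grip closed about 5 mm off centre, which pulled the arm with up to 23 N as the fingers closed. That had eased to about 7 N before I started lifting.

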